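# Check the hot pan, tip in the corn, cover it and start the timer

### The job

Gather every piece of corn standing loose on the counter onto the wooden prep tray with the others; then take the infrared thermometer, look steeply down over the rim with it from 10 to 30 cm at the middle of the empty hot pan's floor, hold it steady there for two seconds, and stand it back upright on its cork coaster. Carry the loaded tray over, tip all the corn into the pan in one go (any piece that misses goes in by way of the tray too), set the empty tray level on the counter, put the lid squarely on the pan and last press the timer button all the way down once. Never touch the hot pan with the gripper, and leave the pepper mill, the salt jar and the rest of the counter as they are.

Things in the scene. Friction and masses are not known exactly. Their poses are not given: they have to be found in the camera images.
- pan: steel casserole, hot, fixed on a fixed portable hob; starts empty and open. 210 mm outside diameter, 4 mm wall, 95 mm high; origin at the centre of its underside, 55 mm above the counter, z up, -x towards the hob's front. Two loop handles on its +y and -y sides reach 137 mm from its centre, their tops 12 mm below the rim
- pan_floor (a point): centre of the pan's inner floor, 61 mm above the counter, 89 mm below the rim, axes as the pan's; it is seen over the rim from 41 degrees below level or steeper. The hob below has a black glass top 55 mm above the counter, 290 mm wide along y, reaching from x = -220 mm (its front) to x = 130 mm in these axes
- pan_rim (a point): centre of the pan's mouth at rim height, 150 mm above the counter; opening 202 mm across
- timer (a joint): the timer button on the hob's front strip: 0 = up, 0.006 m = fully down; it springs back, about 4 N to press fully
- timer_top (a point): centre of the round grey timer button's top (26 mm across), 75 mm above the counter; 193 mm in front of the pan's centre; pressed straight down
- tray: wooden prep tray, loose, 300 g, 195 mm along its x, 160 mm wide; origin at the middle of its underside, z up. Floor 7 mm thick; side walls 40 mm high, 9 mm thick; back wall at x = -89 mm, 12 mm thick, 40 mm high, with a raised grip. The front (+x) has only a lip sloping up to 14 mm: the corn slides out over it when that end is dipped by 50 degrees or more
- tray_grip (a point): middle of the tray's raised grip, 70 mm above the tray's underside, 89 mm behind its centre: a plate 12 mm thick along the tray's x, 84 mm wide, its top 92 mm above the underside; the tray is gripped here from above, fingers closing along its x axis
- tray_lip (a point): middle of the tray's pouring edge, 98 mm ahead of the tray's centre, 14 mm above its underside
- lid: steel lid of the pan, loose, 420 g, 214 mm across, lying knob up; origin at the centre of its underside, z up. A flange below, 192 mm across and 8 mm deep, drops into the pan's mouth; the origin then lies 8 mm below rim height. Black knob on its axis, 34 mm across, from 30 to 54 mm above the origin, over a dome 22 mm high
- thermometer: pistol-shaped infrared thermometer, loose, 200 g, standing on the coaster; origin under its foot (84 x 54 mm, 14 mm thick), z up, x the way it looks. Its housing, gripped by its flat sides, is 38 mm wide (y), from x = -52 to 72 mm and z = 94 to 138 mm, with a round nose ahead to x = 92 mm; a pistol grip joins it to the foot
- lens (a point): the thermometer's lens, 92 mm ahead of and 116 mm above its origin; it looks along the thermometer's x axis
- coaster: cork coaster fixed to the counter, 110 mm across, 5 mm thick; origin at the centre of its underside
- corn_t1: piece of corn cob, a short cylinder 42 mm across and 36 mm long, 50 g, standing on a cut end; origin at its centre (18 mm above what it stands on), z along the cob; toppled on its side it can roll; one of two that start on the tray
- corn_t2: piece of corn cob, a short cylinder 42 mm across and 36 mm long, 50 g, standing on a cut end; origin at its centre (18 mm above what it stands on), z along the cob; toppled on its side it can roll; one of two that start on the tray
- corn_s1: piece of corn cob, a short cylinder 42 mm across and 36 mm long, 50 g, standing on a cut end; origin at its centre (18 mm above what it stands on), z along the cob; toppled on its side it can roll; one of two to four that start loose on the counter (None throughout: absent)
- corn_s2: piece of corn cob, a short cylinder 42 mm across and 36 mm long, 50 g, standing on a cut end; origin at its centre (18 mm above what it stands on), z along the cob; toppled on its side it can roll; one of two to four that start loose on the counter (None throughout: absent)
- corn_s3: piece of corn cob, a short cylinder 42 mm across and 36 mm long, 50 g, standing on a cut end; origin at its centre (18 mm above what it stands on), z along the cob; toppled on its side it can roll; one of two to four that start loose on the counter (None throughout: absent)
- corn_s4: piece of corn cob, a short cylinder 42 mm across and 36 mm long, 50 g, standing on a cut end; origin at its centre (18 mm above what it stands on), z along the cob; toppled on its side it can roll; one of two to four that start loose on the counter (None throughout: absent)
- pepper_mill: dark wooden pepper mill, bystander, 54 mm across, 142 mm high, origin under its centre
- salt_jar: small clear jar with a steel cap, bystander, 48 mm across, 55 mm high, stands among the loose corn; origin under its centre

How it is judged:
On the way, in this order (a step that is already met when the one before it is completed fails the run):
1. every piece of corn is on the tray (x of corn_t1 in the frame of tray between -0.084 and 0.095 m and y of corn_t1 in the frame of tray between -0.072 and 0.072 m and z of corn_t1 in the frame of tray between 0.01 and 0.075 m and x of corn_t2 in the frame of tray between -0.084 and 0.095 m and y of corn_t2 in the frame of tray between -0.072 and 0.072 m and z of corn_t2 in the frame of tray between 0.01 and 0.075 m and x of corn_s1 in the frame of tray between -0.084 and 0.095 m and y of corn_s1 in the frame of tray between -0.072 and 0.072 m and z of corn_s1 in the frame of tray between 0.01 and 0.075 m and x of corn_s2 in the frame of tray between -0.084 and 0.095 m and y of corn_s2 in the frame of tray between -0.072 and 0.072 m and z of corn_s2 in the frame of tray between 0.01 and 0.075 m and x of corn_s3 in the frame of tray between -0.084 and 0.095 m and y of corn_s3 in the frame of tray between -0.072 and 0.072 m and z of corn_s3 in the frame of tray between 0.01 and 0.075 m and x of corn_s4 in the frame of tray between -0.084 and 0.095 m and y of corn_s4 in the frame of tray between -0.072 and 0.072 m and z of corn_s4 in the frame of tray between 0.01 and 0.075 m), for 0.3 s.
2. the held thermometer, 36 degrees or more below level, looks at the middle of the empty pan's floor (within 35 mm) from 0.10 to 0.30 m, lens 110 mm or more above it, steady for 1 s (contact force between the fingers and thermometer above 0.5 N and x of pan_floor in the frame of lens between 0.1 and 0.3 m and y of pan_floor in the frame of lens between -0.035 and 0.035 m and z of pan_floor in the frame of lens between -0.035 and 0.035 m and z of lens in the frame of pan_floor above 0.11 m and angle between lens's own x axis and vertical above 2.2 rad and linear speed of thermometer below 0.03 m/s and horizontal distance between each of corn_t1, corn_t2, corn_s1, corn_s2, corn_s3, corn_s4 and pan_floor above 0.11 m), for 1 s.
3. the tray is carried with every piece of corn aboard (all of step 1 and height (world z) of tray above 0.08 m), for 0.1 s.
4. the tray is tipped with its lip over the pan (angle between tray's own z axis and vertical above 0.5 rad and horizontal distance between tray_lip and pan_floor below 0.105 m), for 0.1 s.
5. every piece of corn is in the pan and the tray stands level on the counter (horizontal distance between each of corn_t1, corn_t2, corn_s1, corn_s2, corn_s3, corn_s4 and pan_floor below 0.095 m and z of corn_t1 in the frame of pan_floor between 0 and 0.085 m and z of corn_t2 in the frame of pan_floor between 0 and 0.085 m and z of corn_s1 in the frame of pan_floor between 0 and 0.085 m and z of corn_s2 in the frame of pan_floor between 0 and 0.085 m and z of corn_s3 in the frame of pan_floor between 0 and 0.085 m and z of corn_s4 in the frame of pan_floor between 0 and 0.085 m and height (world z) of tray below 0.004 m and angle between tray's own z axis and vertical below 0.05 rad and linear speed of tray below 0.02 m/s), for 0.2 s.
6. the lid lies squarely on the pan (horizontal distance between lid and pan_rim below 0.008 m and z of lid in the frame of pan_rim between -0.013 and -0.004 m and angle between lid's own z axis and vertical below 0.05 rad and linear speed of lid below 0.02 m/s), for 0.2 s.
7. the timer button is pressed fully (value of joint timer above 0.0045 m), for 0.05 s.
At the end, for the whole second after the job is handed in: All corn in the pan; the lid seated on the pan, centred within 8 mm and level; the tray level on the counter (within 0.05 rad); the thermometer upright on its coaster, within 35 mm of its centre; the timer button up again; all at rest and let go (all of step 5 and all of step 6 and horizontal distance between thermometer and coaster below 0.035 m and angle between thermometer's own z axis and vertical below 0.06 rad and height (world z) of thermometer between 0.002 and 0.009 m and linear speed of thermometer below 0.02 m/s and value of joint timer below 0.002 m); the robot touches nothing.
It fails at once if the gripper or arm touches the hot pan (contact force between any of the fingers, the arm and pan above 1.5 N).
It fails at once if the pepper mill or the salt jar is moved by more than 30 mm (distance of any of pepper_mill, salt_jar from where it was at the start of the episode above 0.03 m).
Of corn_s1, corn_s2, corn_s3, corn_s4 only 2 to 4 are there at a start; the rules pass over those that are not, and their reading is None.
At some moment in a run one of corn_s1, corn_s2, corn_s3, corn_s4, lid may be knocked a few centimetres aside while the robot is not near it.
It also fails if it takes over 208 s, if anything falls off the work surface, if the arm or the gripper's body presses on something with over 40 N, if the wrist force passes 120 N, or if a joint passes its speed limit or range.

### The arm

A 6-joint arm with a two-finger parallel gripper is mounted at the origin on the work surface. World frame = base frame: x ahead of the robot, y to its left, z up, the work surface at z = 0. Lengths are in m, angles in rad, forces in N, time in s.
With the tool pointing down it reaches from about 0.275 to 0.75 m from the base axis. Payload 10.2 kg.
Tool frame: the origin (TCP) lies on the centre line of the jaws, within the pads' length; the fingertips stand 8 mm ahead of it and the grasp point (between the pads) lies 11 mm behind it; x points along the fingers, y is the direction in which the jaws open and shut, and the axes are right-handed (so a half turn about x gives the same grasp; the last joint's range is limited). The gripper opens to 85 mm and grips with 20 to 120 N. Pads are 22 mm wide; open, the fingers measure 114 mm over their backs; the gripper's body (76 mm by 85 mm) begins 54 mm behind the grasp point. The pads swing forward as they close: fully open they stand 13 mm farther back than shut.
Start: joints at [1.1, 0.313, 1.498, -0, 1.331, -0.223], TCP at [0.129, 0.509, 0.239] pointing down, gripper open.
Joint ranges: [-2.94, 2.94], [-0.97, 2.17], [0.19, 2.56], [-1.23, 4.37], [0.02, 3.11], [-2.88, 2.88]. Speed limits (rad/s): [2.39, 2.39, 3.01, 3.14, 3.14, 3.14].

### API

Orientations are given as a unit quaternion [w, x, y, z].
In Python, from rig import sensors, imaging, env gives the robot as it stands.
- The arm moves only by the tool step_arm, never from a script. Its argument "deltas" is one flat list of numbers, 7 for each row, row after row: the turn, a rotation vector about the tool's x, y, z in rad, then the shift along the tool's x, y, z in cm, then the closure, from 0 (fully open) to 1 (shut). A call has 1 to 12 rows; each row shifts and turns the commanded pose from where the row before left it, along the tool's axes as they then stand; what a row does not reach is not made up. A row lasts 1/8 s, in which the tool goes at most 62.5 mm and 10.7 degrees, less where a joint would pass 70% of its speed; a pose out of reach is approached as far as the arm can. A call with a gripper value outside its range is refused whole. The fingers move at their own pace and stop on an object; "newtons" is the grip in N (left out, the last holds). Time passes only in rows, so rows that do not move let the fingers close. It gives the time, the measured TCP pose, the force and the opening at its end, in the units of the state.
- sensors.read_state(): the state, without advancing time (a new reading comes with each control period).
- imaging.get_image(name): name is "scene" or "top"; returns a dict with "img" (420x560x3 uint8, red, green, blue), "fx", "fy", "cx", "cy" (pixels), "world_from_camera" (4x4, takes a point from camera to world coordinates). Camera axes: x right, y down, z forward; pixel columns grow to the right and rows downward; lengths in m; the calibration is good to about 2 mm. A picture is of the moment at which its call begins. There is no depth.
- env.close_job(): hands the job in, once; it reports no verdict.
Trained networks look in the newest picture that a camera, given by its name, has taken for a name from the list of things; names that differ only in an ending like _2 or _b are one class to them, and where a whole thing is asked for, a point or a joint stands for the part that bears it (a point fixed in the world has none). Each returns a list of dicts, best first, with "conf" (0 to 1); they miss things now and then, are a little off and sometimes report something else, mostly with a low value. They report only what shows in the picture. A call takes as long as a camera call.
- imaging.recognise(camera, name): "point" ([column, row] in pixels, amid what is visible of it).
- imaging.regions_of(camera, name): "mask" (420x560 bool, what is visible of it) and "point" ([column, row] in pixels, amid what is visible of it).
The state is a dict: "time": time; "q": joint angles; "qd": joint speeds; "joint_torque": joint torques, N m; "tcp_pos": TCP position; "ee_rot": TCP orientation; "wrist_force": force on the tool from outside, world axes, zero at the start; "torque": the same for the moment, N m; "gripper_width": finger opening in m.
Only numpy, scipy, OpenCV 4.12 (cv2) and the standard library are available. Lean on these libraries where they do the work, as an engineer would, in place of code of your own. Each camera call takes 0.05 s, during which the arm holds its last target.

## Working session

There is one attempt and no reset: what is moved stays moved. The work goes in short steps, Python scripts to look and compute and a tool call to move; the robot and the scene stay as the last step left them, time stands still between calls to the robot, and variables do not carry over. Pictures are saved under pics/ and viewed, and the job is handed in when it is done.

Besides the shell and the picture viewer there is one more tool, called as a command line: name --argument value ..., lists and objects as JSON in quotes. step_arm: Moves the arm, as the interface text tells. Its arguments: {"type":"object","properties":{"deltas":{"type":"array","items":{"type":"number"}},"newtons":{"type":"number"}},"required":["deltas"]}

```bash
ls; mkdir -p pics
python3 - <<'E'
from rig import sensors, imaging, env
import cv2
s=sensors.read_state(); print(s)
for n in ("scene","top"):
    d=imaging.get_image(n); cv2.imwrite(f"pics/{n}0.png",d["img"][:,:,::-1]); print(n,d["fx"],d["fy"],d["cx"],d["cy"],d["world_from_camera"])
E
```

```text
pics
{'time': 0.0, 'q': array([ 1.09958502e+00,  3.13478385e-01,  1.49847103e+00,  1.07922024e-05,
        1.33096334e+00, -2.23420364e-01]), 'qd': array([-0.00033237,  0.0012251 ,  0.00054   ,  0.00043629,  0.0006235 ,
        0.00048536]), 'joint_torque': array([ 3.35437238e-03, -4.12256849e+01, -2.59752488e+01,  4.38166376e-05,
        3.92285336e-03, -1.00756012e-05]), 'tcp_pos': array([0.12866672, 0.50873223, 0.23870776]), 'ee_rot': array([ 0.70152403,  0.08694666,  0.70184873, -0.08782185]), 'wrist_force': array([ 0.33136656,  0.17786789, -0.60835981]), 'torque': array([ 0.02789373,  0.00650657, -0.02410131]), 'gripper_width': 0.08511477220779294}
scene 545.0595425701032 545.0595425701032 272.7037199034227 208.43777866856072 [[ 0.71394221  0.57826249 -0.39484049  1.02355328]
 [ 0.70009084 -0.59967705  0.38763416 -0.419068  ]
 [-0.01262249 -0.5531726  -0.83297103  1.12332766]
 [ 0.          0.          0.          1.        ]]
top 546.4210864452053 546.4210864452053 279.37979490317474 206.1704103797297 [[ 2.82182687e-02 -9.77593715e-01  2.08600713e-01  2.19546767e-01]
 [-9.99590643e-01 -2.85819988e-02  1.27101662e-03  5.52322222e-02]
 [ 4.71968747e-03 -2.08551187e-01 -9.78000065e-01  1.69271975e+00]
 [ 0.00000000e+00  0.00000000e+00  0.00000000e+00  1.00000000e+00]]
```

View pics/scene0.png

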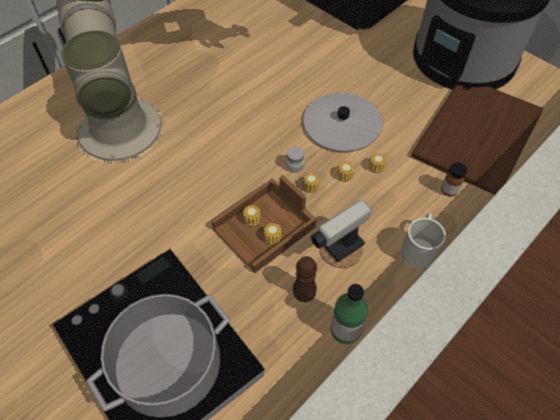

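View pics/top0.png

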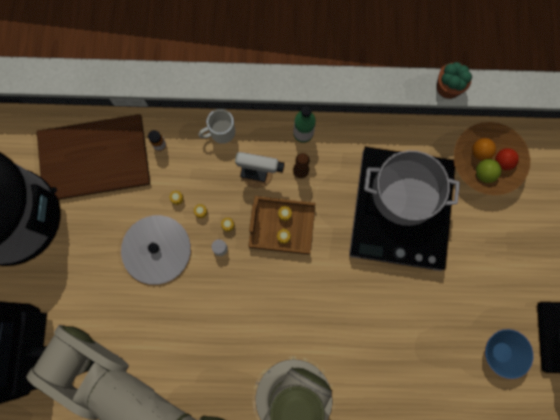

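```bash
cat > h.py <<'E'
from rig import sensors, imaging, env
import numpy as np, cv2
from scipy.spatial.transform import Rotation as R
from scipy.optimize import minimize
def cam(n):
    d=imaging.get_image(n); return d
def ray(d,px,z):
    M=d["world_from_camera"]; v=M[:3,:3]@np.array([(px[0]-d["cx"])/d["fx"],(px[1]-d["cy"])/d["fy"],1.0])
    o=M[:3,3]; return o+v*(z-o[2])/v[2]
def proj(d,P):
    M=d["world_from_camera"]; P=np.atleast_2d(P); c=(P-M[:3,3])@M[:3,:3]
    return np.c_[d["fx"]*c[:,0]/c[:,2]+d["cx"], d["fy"]*c[:,1]/c[:,2]+d["cy"]]
def tri(ds,pxs):
    A=np.zeros((3,3));b=np.zeros(3)
    for d,p in zip(ds,pxs):
        M=d["world_from_camera"]; v=M[:3,:3]@np.array([(p[0]-d["cx"])/d["fx"],(p[1]-d["cy"])/d["fy"],1.0]); v/=np.linalg.norm(v)
        Q=np.eye(3)-np.outer(v,v); A+=Q; b+=Q@M[:3,3]
    return np.linalg.solve(A,b)
def T(p,ry):  # 2D pose
    return np.array([p[0],p[1],0]),R.from_euler('z',ry).as_matrix()
def circ(r,z,n=48):
    a=np.linspace(0,2*np.pi,n,endpoint=False); return np.c_[r*np.cos(a),r*np.sin(a),np.full(n,z)]
def box(x0,x1,y0,y1,z0,z1):
    return np.array([[x,y,z] for x in(x0,x1) for y in(y0,y1) for z in(z0,z1)])
S=4
def sil(d,parts,x,y,yaw):
    im=np.zeros((420*S,560*S),np.uint8); Rm=R.from_euler('z',yaw).as_matrix()
    for P in parts:
        q=proj(d,P@Rm.T+[x,y,0])
        h=cv2.convexHull(((q+0.5)*S).astype(np.float32)).astype(np.int32)
        cv2.fillConvexPoly(im,h,255)
    return cv2.resize(im,(560,420),interpolation=cv2.INTER_AREA)/255.
def fit(ds,masks,parts,x0,yaw=True,ign=None):
    def f(p):
        e=0
        for d,m in zip(ds,masks):
            s=sil(d,parts,p[0]/100,p[1]/100,p[2] if yaw else x0[2])
            e+=np.abs(s-m).sum()/m.sum()
        return e
    p0=[x0[0]*100,x0[1]*100]+([x0[2]] if yaw else [])
    ini=np.array([p0]+[np.array(p0)+np.eye(len(p0))[i]*(1.5 if i<2 else .25) for i in range(len(p0))])
    r=minimize(f,p0,method='Nelder-Mead',options=dict(initial_simplex=ini,xatol=.005,fatol=1e-4,maxiter=200))
    return r.x*np.array([.01,.01,1][:len(p0)]),r.fun
E
python3 - <<'E'
from h import *
import pickle
ds={n:cam(n) for n in("scene","top")}
zz=dict(pan=.1,tray=.02,lid=.02,thermometer=.1,coaster=.005,corn_t1=.03,pepper_mill=.07,salt_jar=.03,timer_top=.075,lens=.116,tray_grip=.07,tray_lip=.014,pan_rim=.15,pan_floor=.061)
out={}
for n in ds:
    for k in zz:
        L=imaging.regions_of(n,k); out[n,k]=L
        print(n,k,[(round(r["conf"],2),np.round(r["point"]).tolist(),int(r["mask"].sum()),np.round(ray(ds[n],r["point"],zz[k])[:2],3).tolist()) for r in L])
pickle.dump((ds,out),open("det0.pkl","wb"))
E
```

```text
scene pan [(0.55, [158.0, 356.0], 11970, [0.619, -0.337]), (0.22, [296.0, 160.0], 392, [0.48, 0.196])]
scene tray [(0.73, [342.0, 231.0], 1971, [0.663, 0.162]), (0.69, [265.0, 225.0], 5210, [0.521, 0.049]), (0.25, [378.0, 164.0], 266, [0.6, 0.378])]
scene lid [(0.63, [339.0, 124.0], 3591, [0.439, 0.413]), (0.62, [296.0, 160.0], 438, [0.439, 0.244]), (0.41, [266.0, 222.0], 5029, [0.515, 0.055])]
scene thermometer [(0.82, [342.0, 232.0], 1979, [0.691, 0.117]), (0.25, [313.0, 183.0], 286, [0.556, 0.172])]
scene coaster [(0.86, [342.0, 260.0], 427, [0.709, 0.111])]
scene corn_t1 [(0.88, [254.0, 214.0], 274, [0.485, 0.046]), (0.66, [267.0, 223.0], 5219, [0.524, 0.051]), (0.56, [269.0, 231.0], 286, [0.543, 0.038])]
scene pepper_mill [(0.7, [253.0, 215.0], 291, [0.505, 0.026]), (0.69, [301.0, 281.0], 905, [0.698, -0.02])]
scene salt_jar [(0.77, [296.0, 161.0], 421, [0.446, 0.233])]
scene timer_top [(0.41, [117.0, 287.0], 114, [0.429, -0.303])]
scene lens [(0.69, [343.0, 234.0], 1951, [0.7, 0.108]), (0.22, [339.0, 121.0], 3626, [0.483, 0.349])]
scene tray_grip [(0.69, [270.0, 222.0], 5079, [
[... 729 characters left out ...]
0.58, [283.0, 237.0], 138, [0.479, 0.043])]
top pepper_mill [(0.82, [306.0, 167.0], 370, [0.692, -0.022]), (0.7, [279.0, 224.0], 3008, [0.511, 0.058])]
top salt_jar [(0.75, [218.0, 248.0], 182, [0.439, 0.24])]
top timer_top [(0.62, [398.0, 254.0], 65, [0.43, -0.301]), (0.22, [411.0, 190.0], 4534, [0.625, -0.342])]
top lens [(0.83, [257.0, 165.0], 1004, [0.68, 0.128])]
top tray_grip [(0.64, [280.0, 226.0], 2973, [0.506, 0.053]), (0.51, [263.0, 181.0], 189, [0.644, 0.11])]
top tray_lip [(0.6, [276.0, 223.0], 3010, [0.522, 0.065]), (0.46, [262.0, 182.0], 162, [0.655, 0.113])]
top pan_rim [(0.88, [412.0, 187.0], 4868, [0.617, -0.326])]
top pan_floor [(0.56, [410.0, 190.0], 4641, [0.63, -0.344])]
```

Run:
```python
from h import *
import pickle
ds,out=pickle.load(open("det0.pkl","rb"))
D=[ds["scene"],ds["top"]]
def pick(n,k,near):
    L=out[n,k]; return min(L,key=lambda r:np.hypot(*(np.array(r["point"])-near)))["mask"].astype(float)
def two(k,a,b): return [pick("scene",k,a),pick("top",k,b)]
# fits
pan=[np.r_[circ(.105,.15),circ(.105,.055)],box(-.045,.045,-.137,.137,.130,.138)]
tray=[box(-.095,.095,-.08,.08,0,.007),box(-.095,.06,-.08,-.071,0,.04),box(-.095,.06,.071,.08,0,.04),box(-.095,-.083,-.08,.08,0,.04),box(-.095,-.083,-.042,.042,0,.092)]
lid=[np.r_[circ(.107,0.0),circ(.107,.01),circ(.03,.022)],np.r_[circ(.017,.03),circ(.017,.054)]]
th=[t+[0,0,.005] for t in [box(-.042,.042,-.027,.027,0,.014),box(-.052,.072,-.019,.019,.094,.138),np.c_[np.r_[circ(.018,.072)[:,2:3]*0+.072,circ(.018,0)[:,2:3]+.092],np.r_[circ(.018,0)[:,:2],circ(.018,0)[:,:2]]]+[0,0,.116]]]
for nm,k,parts,a,b,x0 in [("pan","pan_rim",pan,(160,354),(411,188),(.63,-.335,0)),
  ("tray","tray",tray,(265,225),(281,225),(.51,.055,-1.6)),
  ("lid","lid",lid,(339,124),(154,250),(.43,.43,0)),
  ("therm","thermometer",th,(342,232),(258,164),(.69,.12,-1.7))]:
    ms=two(k,a,b)
    for sub in ([0,1],[0],[1]):
        p,e=fit([D[i] for i in sub],[ms[i] for i in sub],parts,x0,yaw=nm!="lid")
        print(nm,sub,np.round(p,4),round(e,3))
for i,(n,d) in enumerate(ds.items()):
    hsv=cv2.cvtColor(d["img"],cv2.COLOR_RGB2HSV)
    m=cv2.inRange(hsv,(20,130,100),(35,255,255))
    c=cv2.connectedComponentsWithStats(m)
    for s,ce in zip(c[2][1:],c[3][1:]):
        if s[4]>30: print(n,s,np.round(ce),np.round(ray(d,ce,.025)[:2],3))
for n in ds:
  for k in("corn_s1","corn_s2","corn_s4"):
    L=imaging.regions_of(n,k); print(n,k,[(round(r["conf"],2),np.round(r["point"]).tolist(),int(r["mask"].sum()),np.round(ray(ds[n],r["point"],.027)[:2],3).tolist()) for r in L])
d=ds["top"]["img"]; cv2.imwrite("pics/crop_top.png",cv2.resize(d[130:290,120:340,::-1],None,fx=3.5,fy=3.5,interpolation=cv2.INTER_CUBIC))
d=ds["scene"]["img"]; cv2.imwrite("pics/crop_sc.png",cv2.resize(d[80:300,200:420,::-1],None,fx=2.7,fy=2.7,interpolation=cv2.INTER_CUBIC))
```

```text
pan [0, 1] [ 0.6235 -0.33   -0.1001] 0.183
pan [0] [ 0.6217 -0.3293 -0.0916] 0.111
pan [1] [ 0.6244 -0.3301 -0.0964] 0.066
tray [0, 1] [ 0.5159  0.0478 -1.6524] 0.278
tray [0] [ 0.5155  0.0482 -1.6536] 0.143
tray [1] [ 0.5169  0.0473 -1.6474] 0.131
lid [0, 1] [0.4299 0.4385] 0.095
lid [0] [0.4275 0.4418] 0.046
lid [1] [0.4319 0.4379] 0.037
therm [0, 1] [ 0.6869  0.1398 -1.7149] 0.238
therm [0] [ 0.6863  0.1399 -1.6828] 0.116
therm [1] [ 0.6871  0.1398 -1.7486] 0.1
scene [370 157  16  16 117] [377. 166.] [0.602 0.37 ]
scene [338 167  16  14 115] [346. 174.] [0.563 0.294]
scene [303 178  16  14  93] [312. 186.] [0.525 0.208]
scene [243 211  18  15 127] [252. 219.] [0.489 0.037]
scene [264 228  18  16 139] [273. 237.] [0.56  0.035]
top [485 161  13  12 110] [490. 166.] [ 0.724 -0.609]
top [169 190  14  14  95] [175. 196.] [0.597 0.384]
top [193 203  14  14 100] [200. 210.] [0.557 0.305]
top [278 206  14  13 101] [284. 212.] [0.556 0.041]
top [221 217  14  13  97] [227. 223.] [0.517 0.219]
top [277 229  14  14  98] [283. 235.] [0.484 0.043]
scene corn_s1 [(0.81, [378.0, 165.0], 310, [0.605, 0.372]), (0.72, [344.0, 171.0], 270, [0.555, 0.297]), (0.67, [312.0, 184.0], 301, [0.521, 0.211])]
scene corn_s2 [(0.81, [378.0, 165.0], 310, [0.605, 0.372]), (0.72, [344.0, 171.0], 270, [0.555, 0.297]), (0.67, [312.0, 184.0], 301, [0.521, 0.211])]
scene corn_s4 [(0.81, [378.0, 165.0], 310, [0.605, 0.372]), (0.72, [344.0, 171.0], 270, [0.555, 0.297]), (0.67, [312.0, 184.0], 301, [0.521, 0.211])]
top corn_s1 [(0.57, [176.0, 198.0], 154, [0.59, 0.379]), (0.54, [197.0, 211.0], 184, [0.551, 0.314]), (0.49, [227.0, 225.0], 150, [0.511, 0.218])]
top corn_s2 [(0.57, [176.0, 198.0], 154, [0.59, 0.379]), (0.54, [197.0, 211.0], 184, [0.551, 0.314]), (0.49, [227.0, 225.0], 150, [0.511, 0.218])]
top corn_s4 [(0.57, [176.0, 198.0], 154, [0.59, 0.379]), (0.54, [197.0, 211.0], 184, [0.551, 0.314]), (0.49, [227.0, 225.0], 150, [0.511, 0.218])]
```

View pics/crop_top.png

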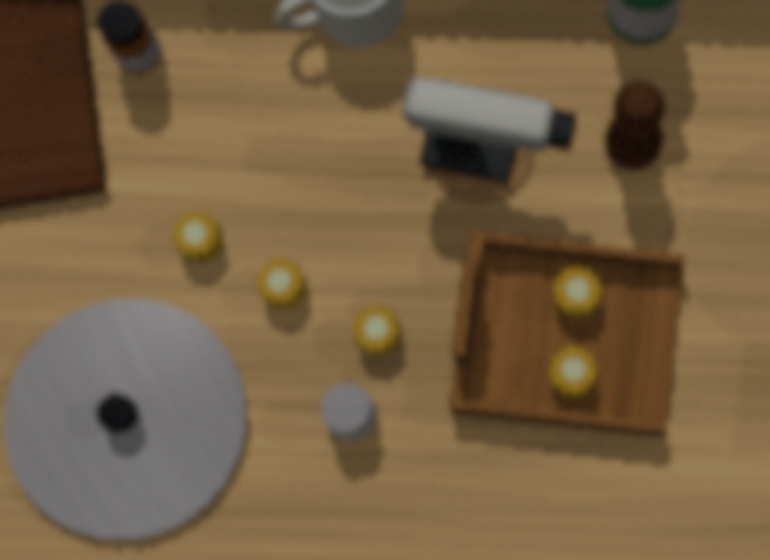

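View pics/crop_sc.png

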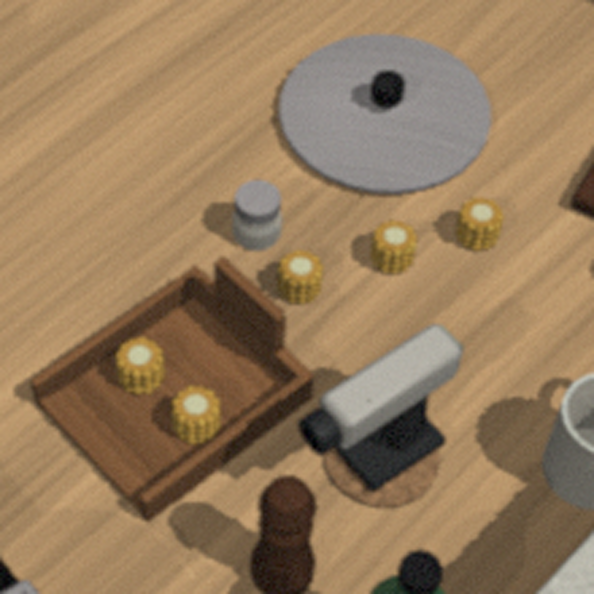

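```bash
cat >> h.py <<'E'
def corns():
    """fit all corn pieces; returns list of (x,y, err)"""
    ds=[cam("scene"),cam("top")]; C=[]
    for d in ds:
        hsv=cv2.cvtColor(d["img"],cv2.COLOR_RGB2HSV)
        m=cv2.inRange(hsv,(18,120,60),(36,255,255)); m=cv2.morphologyEx(m,cv2.MORPH_CLOSE,np.ones((7,7)))
        n,l,s,c=cv2.connectedComponentsWithStats(m); C.append([((l==i).astype(float),c[i]) for i in range(1,n) if 60<s[i,4]<600])
    out=[]
    for m,c in C[0]:
        p=ray(ds[0],c,.02)
        for m2,c2 in C[1]:
            p2=ray(ds[1],c2,.02)
            if np.hypot(*(p-p2)[:2])<.035:
                P=tri(ds,[c,c2]); z0=.007 if False else 0
                f,e=fit(ds,[m,m2],[np.r_[circ(.021,z0),circ(.021,z0+.036)]],(P[0],P[1],0),yaw=False)
                out.append((f,e,P))
    return ds,out
def st():
    s=sensors.read_state(); Rm=R.from_quat(np.roll(s["ee_rot"],-1)).as_matrix(); return s,Rm
def go(pos,Rt=None):
    """print total shift in current tool axes (cm), rotvec"""
    s,Rm=st(); d=Rm.T@(np.array(pos)-s["tcp_pos"])*100
    print("t",round(s["time"],2),"tcp",np.round(s["tcp_pos"],4),"w",round(s["gripper_width"],4),"F",np.round(s["wrist_force"],1))
    print(" shift cm now-axes",np.round(d,2))
    if Rt is not None:
        rv=R.from_matrix(Rm.T@Rt).as_rotvec(); print(" rotvec",np.round(rv,4)," shift cm target-axes",np.round(Rt.T@(np.array(pos)-s["tcp_pos"])*100,2))
def down(yaw):
    """tool x down, tool y at world yaw"""
    x=np.array([0,0,-1.]); y=np.array([np.cos(yaw),np.sin(yaw),0]); return np.c_[x,y,np.cross(x,y)]
E
python3 - <<'E'
from h import *
ds,o=corns()
for f,e,P in o: print(np.round(f,4),round(e,3),np.round(P,4))
s,Rm=st(); print(np.round(Rm,3))
yw=-1.652+np.pi/2
print(np.round(down(yw),3))
for f,e,P in o: go([f[0],f[1],.15],down(yw))
E
```

```text
[[ 0.     0.245  0.969]
 [-0.     0.969 -0.245]
 [-1.    -0.     0.   ]]
[[ 0.     0.997 -0.081]
 [ 0.    -0.081 -0.997]
 [-1.     0.    -0.   ]]
```

```bash
sed -i 's/(18,120,60),(36,255,255)/(20,130,100),(35,255,255)/; s/np.ones((7,7))/np.ones((9,9))/' h.py
python3 - <<'E'
from h import *
ds,o=corns()
yw=-1.652+np.pi/2
for f,e,P in o: print(np.round(f,4),round(e,3),np.round(P,4)); go([f[0],f[1],.15],down(yw))
E
```

```text
[0.5952 0.3822] 1.156 [0.5978 0.3834 0.0142]
t 2.1 tcp [0.1288 0.509  0.2393] w 0.0854 F [0.6 0.4 0.2]
 shift cm now-axes [ 8.93 -0.85 48.33]
 rotvec [1.4043e+00 1.0000e-04 1.0000e-04]  shift cm target-axes [ 8.93 47.52  8.85]
[0.5549 0.3053] 0.714 [0.5557 0.3053 0.0197]
t 2.1 tcp [0.1288 0.509  0.2393] w 0.0854 F [0.6 0.4 0.2]
 shift cm now-axes [ 8.93 -9.29 46.3 ]
 rotvec [1.4043e+00 1.0000e-04 1.0000e-04]  shift cm target-axes [ 8.93 44.12 16.84]
[0.5151 0.2174] 0.816 [0.5166 0.2178 0.0222]
t 2.1 tcp [0.1288 0.509  0.2393] w 0.0854 F [0.6 0.4 0.2]
 shift cm now-axes [  8.93 -18.79  44.61]
 rotvec [1.4043e+00 1.0000e-04 1.0000e-04]  shift cm target-axes [ 8.93 40.88 25.92]
[0.4815 0.0426] 1.04 [0.4846 0.0422 0.0198]
t 2.1 tcp [0.1288 0.509  0.2393] w 0.0854 F [0.6 0.4 0.2]
 shift cm now-axes [  8.93 -36.56  45.63]
 rotvec [1.4043e+00 1.0000e-04 1.0000e-04]  shift cm target-axes [ 8.93 38.94 43.62]
[0.553 0.041] 0.615 [0.5541 0.04   0.0302]
t 2.1 tcp [0.1288 0.509  0.2393] w 0.0854 F [0.6 0.4 0.2]
 shift cm now-axes [  8.93 -34.96  52.61]
 rotvec [1.4043e+00 1.0000e-04 1.0000e-04]  shift cm target-axes [ 8.93 46.08 43.2 ]
```

```bash
cat >> h.py <<'E'
def cores(zt=.036,show=False):
    ds=[cam("scene"),cam("top")]; C=[]
    for d in ds:
        hsv=cv2.cvtColor(d["img"],cv2.COLOR_RGB2HSV).astype(int)
        y=cv2.inRange(cv2.cvtColor(d["img"],cv2.COLOR_RGB2HSV),(20,130,100),(35,255,255)); near=cv2.morphologyEx(y,cv2.MORPH_CLOSE,np.ones((9,9)))
        w=((hsv[:,:,1]<115)&(hsv[:,:,2]>140)&(near>0)).astype(np.uint8)
        n,l,s,c=cv2.connectedComponentsWithStats(w)
        # weighted centroid
        C.append([(c[i],s[i,4]) for i in range(1,n) if s[i,4]>=6])
    res=[]
    for c,a in C[0]:
        p=ray(ds[0],c,zt)
        for c2,a2 in C[1]:
            p2=ray(ds[1],c2,zt)
            if np.hypot(*(p-p2)[:2])<.03: res.append((p[:2],p2[:2],tri(ds,[c,c2]),a,a2))
    return ds,res
E
python3 - <<'E'
from h import *
ds,r=cores()
for x in r: print(*[np.round(v,4) for v in x])
E
```

```text
[0.5938 0.3825] [0.5958 0.3827] [0.5949 0.3819 0.0377] 43 37
[0.5532 0.3046] [0.5546 0.305 ] [0.554  0.3044 0.0371] 48 36
[0.5131 0.2176] [0.5148 0.2174] [0.5142 0.2169 0.0378] 50 39
[0.5481 0.0439] [0.5544 0.041 ] [0.5523 0.0406 0.0449] 58 36
```

step_arm --deltas '[0.1755,0,0,1.1,0,0,0.25,0.1755,0,0,1.1,0,0,0.25,0.1755,0,0,1.1,0,0,0.25,0.1755,0,0,1.1,0,0,0.25,0.1755,0,0,1.1,0,0,0.25,0.1755,0,0,1.1,0,0,0.25,0.1755,0,0,1.1,0,0,0.25,0.1755,0,0,1.1,0,0,0.25]' --newtons 30

```text
time: 3.2
tcp_pos: [0.1288, 0.509, 0.151]
ee_rot: [0.478, 0.521, 0.478, -0.521]
wrist_force: [-0.4, -0.1, 0.0]
gripper_width: 0.0638
```

step_arm --deltas '[0,0,0,0,5.1,3.25,0.25,0,0,0,0,5.1,3.25,0.25,0,0,0,0,5.1,3.25,0.25,0,0,0,0,5.1,3.25,0.25,0,0,0,0,5.1,3.25,0.25,0,0,0,0,5.1,3.25,0.25,0,0,0,0,5.1,3.25,0.25,0,0,0,0,5.1,3.25,0.25,0,0,0,0,0,0,0.25,0,0,0,0,0,0,0.25]'

```text
time: 4.45
tcp_pos: [0.514, 0.2169, 0.1511]
ee_rot: [-0.479, -0.52, -0.479, 0.52]
wrist_force: [-0.5, 0.6, 0.6]
gripper_width: 0.064
```

Run:
```python
from h import *
yw=-1.652+np.pi/2
go([.514,.217,.023],down(yw))
```

```text
t 4.45 tcp [0.514  0.2169 0.1511] w 0.064 F [-0.5  0.6  0.6]
 shift cm now-axes [ 1.281e+01  1.000e-02 -1.000e-02]
 rotvec [-0.0001  0.      0.0007]  shift cm target-axes [ 1.281e+01 -0.000e+00 -1.000e-02]
```

step_arm --deltas '[0,0,0,5,0,0,0.25,0,0,0,5,0,0,0.25,0,0,0,2.1,0,0,0.25,0,0,0,1,0,0,0.25,0,0,0,0,0,0,0.25,0,0,0,0,0,0,0.8,0,0,0,0,0,0,0.8,0,0,0,0,0,0,0.8,0,0,0,0,0,0,0.8,0,0,0,-3,0,0,0.8,0,0,0,-5,0,0,0.8,0,0,0,-5,0,0,0.8]'

```text
time: 5.95
tcp_pos: [0.5143, 0.2167, 0.1522]
ee_rot: [0.479, 0.52, 0.479, -0.52]
wrist_force: [0.6, 0.8, 0.4]
gripper_width: 0.0412
```

step_arm --deltas '[0,0,0,0,0.43,5.3,0.8,0,0,0,0,0.43,5.3,0.8,0,0,0,0,0.43,5.3,0.8,0,0,0,0,0.43,5.3,0.8,0,0,0,0,0,0,0.8,0,0,0,0,0,0,0.8]'

```text
time: 6.7
tcp_pos: [0.5144, 0.0044, 0.1506]
ee_rot: [0.479, 0.52, 0.479, -0.52]
wrist_force: [-0.1, -0.0, 0.1]
gripper_width: 0.0406
```

Run:
```python
from h import *
yw=-1.652+np.pi/2
go([.5144,.0039,.029],down(yw))
d=cam("scene"); cv2.imwrite("pics/s1.png",cv2.resize(d["img"][100:320,150:430,::-1],None,fx=2.7,fy=2.7))
```

```text
t 6.7 tcp [0.5144 0.0044 0.1506] w 0.0406 F [-0.1 -0.   0.1]
 shift cm now-axes [12.16  0.    0.05]
 rotvec [-0.0001 -0.0002 -0.0004]  shift cm target-axes [1.216e+01 1.000e-02 5.000e-02]
```

View pics/s1.png

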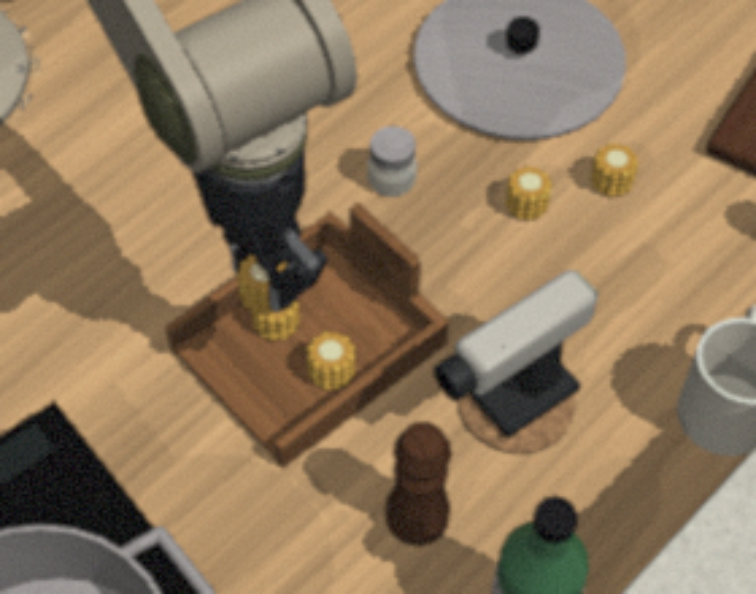

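step_arm --deltas '[0,0,0,5,0,0,0.8,0,0,0,5,0,0,0.8,0,0,0,1.4,0,0,0.8,0,0,0,0.6,0,0,0.8,0,0,0,0.2,0,0,0.8,0,0,0,0,0,0,0.35,0,0,0,0,0,0,0.35,0,0,0,0,0,0,0.35,0,0,0,-2,0,0,0.35,0,0,0,-5,0,0,0.35,0,0,0,-5,0,0,0.35]'

```text
time: 8.12
tcp_pos: [0.5142, 0.0041, 0.1498]
ee_rot: [-0.479, -0.52, -0.479, 0.52]
wrist_force: [0.7, 0.2, 0.2]
gripper_width: 0.0555
```

Run:
```python
from h import *
yw=-1.652+np.pi/2
go([.554,.3045,.020],down(yw))
go([.554,.3045,.15],down(yw))
```

```text
t 8.12 tcp [0.5142 0.0041 0.1498] w 0.0555 F [0.7 0.2 0.2]
 shift cm now-axes [ 12.98   1.54 -30.26]
 rotvec [ 0.0001 -0.      0.0003]  shift cm target-axes [ 12.98   1.53 -30.26]
t 8.12 tcp [0.5142 0.0041 0.1498] w 0.0555 F [0.7 0.2 0.2]
 shift cm now-axes [-2.000e-02  1.540e+00 -3.026e+01]
 rotvec [ 0.0001 -0.      0.0003]  shift cm target-axes [-2.000e-02  1.530e+00 -3.026e+01]
```

Move above b and re-look (corn may have been knocked).

step_arm --deltas '[0,0,0,0,0.25,-5,0.25,0,0,0,0,0.25,-5,0.25,0,0,0,0,0.25,-5,0.25,0,0,0,0,0.25,-3,0.25,0,0,0,0,0,0,0.25]'

```text
time: 8.75
tcp_pos: [0.5387, 0.1843, 0.1482]
ee_rot: [0.48, 0.519, 0.48, -0.519]
wrist_force: [0.3, -0.2, -0.4]
gripper_width: 0.0638
```

Run:
```python
from h import *
yw=-1.652+np.pi/2
ds,r=cores()
for x in r: print(*[np.round(v,4) for v in x])
go([.554,.3045,.020],down(yw))
for n,d in zip(("s","t"),ds): cv2.imwrite(f"pics/{n}2.png",cv2.resize(d["img"][:,:,::-1],None,fx=1.4,fy=1.4))
```

```text
[0.5968 0.3801] [0.5958 0.3827] [0.596  0.3828 0.0331] 23 37
[0.5481 0.0439] [0.5544 0.041 ] [0.5523 0.0406 0.0449] 58 36
t 8.85 tcp [0.5388 0.1823 0.1483] w 0.0639 F [-0.2  0.3 -0. ]
 shift cm now-axes [ 12.82   0.53 -12.31]
 rotvec [0.0004 0.0004 0.0002]  shift cm target-axes [ 12.83   0.52 -12.3 ]
```

View pics/s2.png

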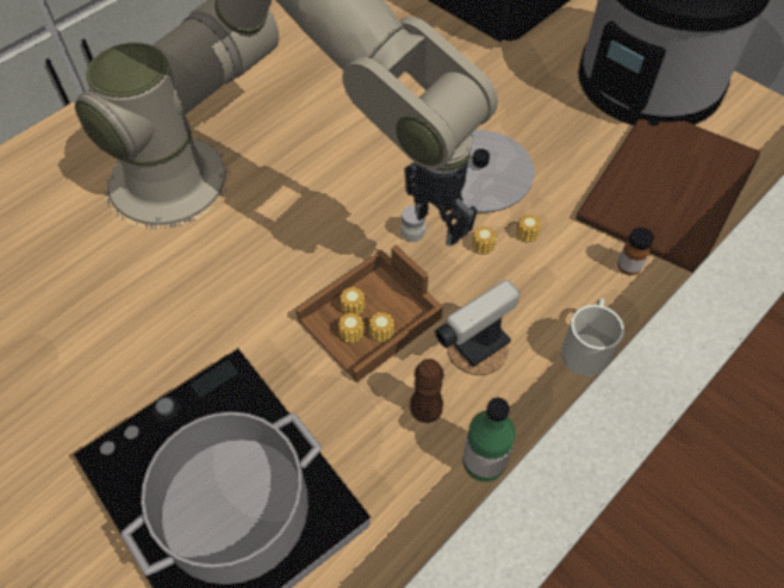

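step_arm --deltas '[0,0,0,0,0.23,-6,0.25,0,0,0,0,0.3,-6,0.25,0,0,0,2.8,0,-0.3,0.25,0,0,0,5,0,0,0.25,0,0,0,4,0,0,0.25,0,0,0,1,0,0,0.25,0,0,0,0,0,0,0.8,0,0,0,0,0,0,0.8,0,0,0,0,0,0,0.8,0,0,0,-3,0,0,0.8,0,0,0,-5,0,0,0.8,0,0,0,-5,0,0,0.8]'

```text
time: 10.35
tcp_pos: [0.554, 0.3048, 0.1524]
ee_rot: [0.479, 0.52, 0.479, -0.52]
wrist_force: [0.2, -0.1, 0.2]
gripper_width: 0.0409
```

Run:
```python
from h import *
yw=-1.652+np.pi/2
go([.4885,.0924,.150],down(yw))
```

```text
t 10.35 tcp [0.554  0.3048 0.1524] w 0.0409 F [ 0.2 -0.1  0.2]
 shift cm now-axes [ 0.23 -4.82 21.7 ]
 rotvec [ 0.0002 -0.0002 -0.0005]  shift cm target-axes [ 0.24 -4.81 21.71]
```

step_arm --deltas '[0,0,0,0,-1.2,5.42,0.8,0,0,0,0,-1.2,5.43,0.8,0,0,0,0,-1.2,5.42,0.8,0,0,0,0,-1.22,5.43,0.8,0,0,0,0,0,0,0.8,0,0,0,0,0,0,0.8,0,0,0,5,0,0,0.8,0,0,0,4,0,0,0.8,0,0,0,2,0,0,0.8,0,0,0,0.8,0,0,0.8,0,0,0,0.2,0,0,0.8]'

```text
time: 11.72
tcp_pos: [0.4889, 0.0931, 0.0305]
ee_rot: [0.48, 0.52, 0.48, -0.519]
wrist_force: [0.7, -0.2, -0.7]
gripper_width: 0.0411
```

Run:
```python
from h import *
yw=-1.652+np.pi/2
go([.4885,.0924,.029],down(yw))
```

```text
t 11.72 tcp [0.4889 0.0931 0.0305] w 0.0411 F [ 0.7 -0.2 -0.7]
 shift cm now-axes [ 0.15 -0.04  0.07]
 rotvec [ 0.0012 -0.0001 -0.0005]  shift cm target-axes [ 0.15 -0.04  0.07]
```

step_arm --deltas '[0,0,0,0,0,0,0.8,0,0,0,0,0,0,0.36,0,0,0,0,0,0,0.36,0,0,0,0,0,0,0.36,0,0,0,-2,0,0,0.36,0,0,0,-5,0,0,0.36,0,0,0,-5,0,0,0.36,0,0,0,0,1.3,-5.5,0.25,0,0,0,0,1.3,-5.5,0.25,0,0,0,0,0,0,0.25]'

```text
time: 12.98
tcp_pos: [0.5235, 0.2027, 0.1501]
ee_rot: [0.48, 0.519, 0.48, -0.519]
wrist_force: [-0.6, -1.8, -0.7]
gripper_width: 0.0641
```

Run:
```python
from h import *
yw=-1.652+np.pi/2
ds,r=cores()
for x in r: print(*[np.round(v,4) for v in x])
go([.5952,.3823,.020],down(yw))
for n,d in zip(("s","t"),ds): cv2.imwrite(f"pics/{n}3.png",cv2.resize(d["img"][:,:,::-1],None,fx=1.4,fy=1.4))
```

```text
[0.4854 0.0961] [0.4919 0.0929] [0.4902 0.0923 0.0451] 54 38
[0.5117 0.0076] [0.5183 0.0046] [0.5163 0.0044 0.0452] 58 37
t 13.07 tcp [0.5231 0.2    0.15  ] w 0.064 F [-0.3 -0.3  0.2]
 shift cm now-axes [ 12.99   5.74 -18.75]
 rotvec [0.0011 0.0004 0.0006]  shift cm target-axes [ 13.     5.71 -18.75]
```

View pics/s3.png

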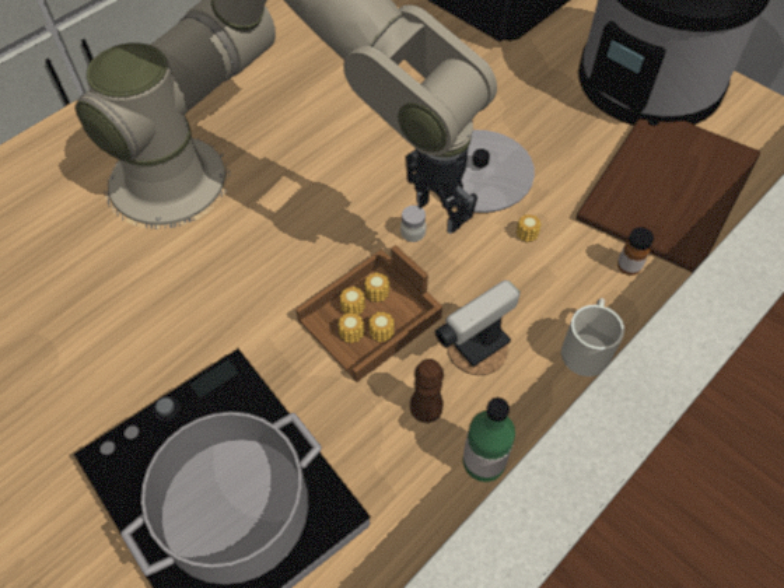

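step_arm --deltas '[0,0,0,0,1.9,-6,0.25,0,0,0,0,1.9,-6,0.25,0,0,0,0,1.9,-6,0.25,0,0,0,3,0,-0.75,0.25,0,0,0,5,0,0,0.25,0,0,0,4,0,0,0.25,0,0,0,1,0,0,0.25,0,0,0,0,0,0,0.8,0,0,0,0,0,0,0.8,0,0,0,0,0,0,0.8,0,0,0,-3,0,0,0.8,0,0,0,-5,0,0,0.8]'

```text
time: 14.58
tcp_pos: [0.5941, 0.3808, 0.1002]
ee_rot: [-0.479, -0.519, -0.48, 0.521]
wrist_force: [0.6, -0.0, 0.0]
gripper_width: 0.0411
```

Run:
```python
from h import *
yw=-1.652+np.pi/2
go([.5503,.0874,.150],down(yw))
```

```text
t 14.57 tcp [0.5941 0.3808 0.1002] w 0.0411 F [ 0.6 -0.   0. ]
 shift cm now-axes [-4.93 -2.01 29.6 ]
 rotvec [0.0002 0.0014 0.0026]  shift cm target-axes [-4.98 -1.99 29.59]
```

step_arm --deltas '[0,0,0,-5,0,0,0.8,0,0,0,0,-0.4,5.92,0.8,0,0,0,0,-0.4,5.92,0.8,0,0,0,0,-0.4,5.92,0.8,0,0,0,0,-0.4,5.92,0.8,0,0,0,0,-0.4,5.92,0.8,0,0,0,0,0,0,0.8,0,0,0,0,0,0,0.8,0,0,0,5,0,0,0.8,0,0,0,4,0,0,0.8,0,0,0,2,0,0,0.8,0,0,0,1,0,0,0.8]'

```text
time: 16.08
tcp_pos: [0.5507, 0.089, 0.0293]
ee_rot: [-0.48, -0.519, -0.48, 0.52]
wrist_force: [0.9, 0.3, 0.3]
gripper_width: 0.0412
```

step_arm --deltas '[0,0,0,0.1,0,0,0.8,0,0,0,0,0,0,0.8,0,0,0,0,0,0,0.36,0,0,0,0,0,0,0.36,0,0,0,0,0,0,0.36,0,0,0,-2,0,0,0.36,0,0,0,-5,0,0,0.36,0,0,0,-5,0,0,0.36,0,0,0,-5,0,0,0.36,0,0,0,-5,0,-3,0.36,0,0,0,0,0,-5,0.2,0,0,0,0,0,0,0.2]'

```text
time: 17.58
tcp_pos: [0.5576, 0.1698, 0.2498]
ee_rot: [0.481, 0.52, 0.48, -0.518]
wrist_force: [-0.4, 0.5, 0.3]
gripper_width: 0.0683
```

Run:
```python
from h import *
ds,r=cores()
for x in r: print(*[np.round(v,4) for v in x])
go([.5952,.3823,.020])
for n,d in zip(("s","t"),ds): cv2.imwrite(f"pics/{n}4.png",cv2.resize(d["img"][:,:,::-1],None,fx=1.4,fy=1.4))
for n in("scene","top"):
  for k,z in(("thermometer",.1),("lid",.02),("coaster",.005)):
    L=imaging.regions_of(n,k); print(n,k,[(round(r["conf"],2),np.round(r["point"]).tolist(),int(r["mask"].sum()),np.round(ray(ds[n=="top"],r["point"],z)[:2],3).tolist()) for r in L])
```

```text
[0.4781 0.0464] [0.485  0.0432] [0.4832 0.0428 0.0455] 55 38
[0.5512 0.0927] [0.5574 0.0898] [0.5553 0.0891 0.0447] 58 37
[0.5497 0.0442] [0.5562 0.041 ] [0.554  0.0406 0.0454] 59 34
t 17.68 tcp [0.5576 0.1674 0.2491] w 0.0682 F [ 0.5 -0.3  0.3]
 shift cm now-axes [ 22.91   2.02 -21.74]
scene thermometer [(0.93, [345.0, 231.0], 2020, [0.694, 0.124]), (0.29, [302.0, 281.0], 870, [0.709, -0.029])]
scene lid [(0.74, [356.0, 126.0], 2116, [0.475, 0.44])]
scene coaster [(0.69, [341.0, 259.0], 427, [0.706, 0.111]), (0.43, [252.0, 235.0], 303, [0.511, 0.013])]
top thermometer [(0.58, [268.0, 165.0], 368, [0.685, 0.096])]
top lid [(0.82, [152.0, 252.0], 3730, [0.422, 0.444]), (0.52, [269.0, 165.0], 350, [0.71, 0.095])]
top coaster [(0.22, [304.0, 166.0], 337, [0.713, -0.018]), (0.18, [271.0, 165.0], 330, [0.712, 0.089])]
```

View pics/s4.png

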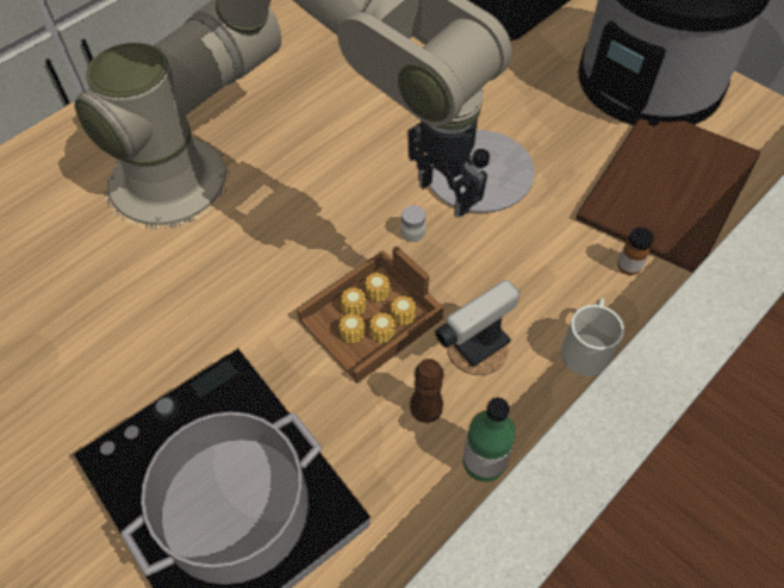

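View pics/t4.png

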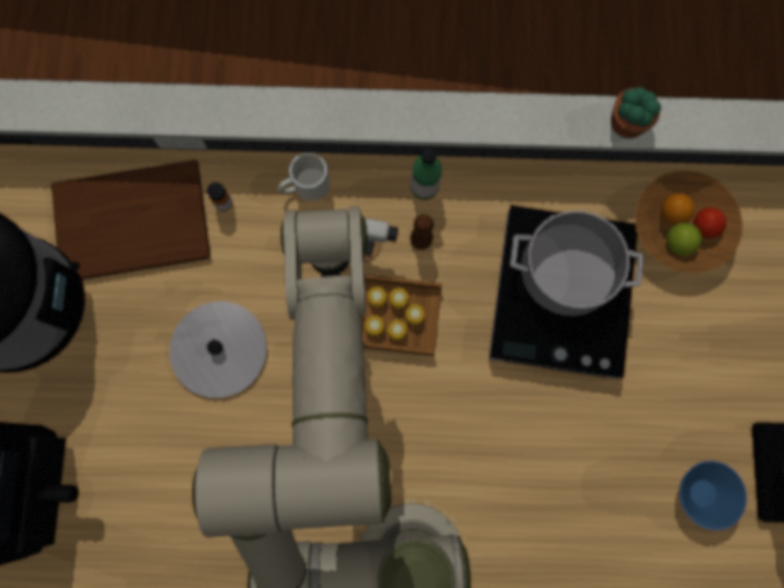

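```bash
cat >> h.py <<'E'
def tilt(psi,a,sgn=1):
    """tool x = sin(a)*d - cos(a)*z, tool y = thermo y"""
    d=np.array([np.cos(psi),np.sin(psi),0]); y=sgn*np.array([-np.sin(psi),np.cos(psi),0])
    x=np.sin(a)*d-np.cos(a)*np.array([0,0,1]); return np.c_[x,y,np.cross(x,y)]
E
python3 - <<'E'
from h import *
psi=-1.715; Rt=tilt(psi,np.pi/6); d=np.array([np.cos(psi),np.sin(psi),0])
g=np.array([.687,.14,.121])-.005*d
tcp=g+.011*Rt[:,0]; pre=tcp-.12*Rt[:,0]
print(tcp,pre)
s,Rm=st(); print(np.round(R.from_matrix(Rm.T@tilt(psi,0)).as_rotvec(),4))
go(pre,Rt)
E
```

```text
[0.68692815 0.13950519 0.11147372] [0.69555041 0.19888243 0.21539677]
[0.0622 0.0001 0.    ]
t 17.98 tcp [0.5576 0.1667 0.2493] w 0.0684 F [-0.1  0.5 -0.5]
 shift cm now-axes [ 3.39 13.49 -4.33]
 rotvec [ 0.0607 -0.5233 -0.0163]  shift cm target-axes [ 0.35 13.19 -6.17]
```

step_arm --deltas '[0.0202,-0.1744,-0.0054,0,0,0,0.2,0.0202,-0.1744,-0.0054,0,0,0,0.2,0.0202,-0.1744,-0.0054,0,0,0,0.2,0,0,0,0.12,4.4,-2.06,0.2,0,0,0,0.12,4.4,-2.06,0.2,0,0,0,0.11,4.39,-2.05,0.2,0,0,0,0,0,0,0.2,0,0,0,0,0,0,0.2,0,0,0,0,0,0,0.2]'

```text
time: 19.1
tcp_pos: [0.6913, 0.1989, 0.2191]
ee_rot: [-0.567, -0.379, -0.327, 0.654]
wrist_force: [-1.2, -0.7, -0.5]
gripper_width: 0.0686
```

Run:
```python
from h import *
psi=-1.715; Rt=tilt(psi,np.pi/6); 
go([.6869,.1395,.1115],Rt)
d=cam("scene"); cv2.imwrite("pics/s5.png",cv2.resize(d["img"][80:300,220:500,::-1],None,fx=2.7,fy=2.7))
```

```text
t 19.1 tcp [0.6913 0.1989 0.2191] w 0.0686 F [-1.2 -0.7 -0.5]
 shift cm now-axes [12.28  0.39 -0.23]
 rotvec [ 0.0002 -0.0008 -0.0025]  shift cm target-axes [12.28  0.42 -0.24]
```

View pics/s5.png

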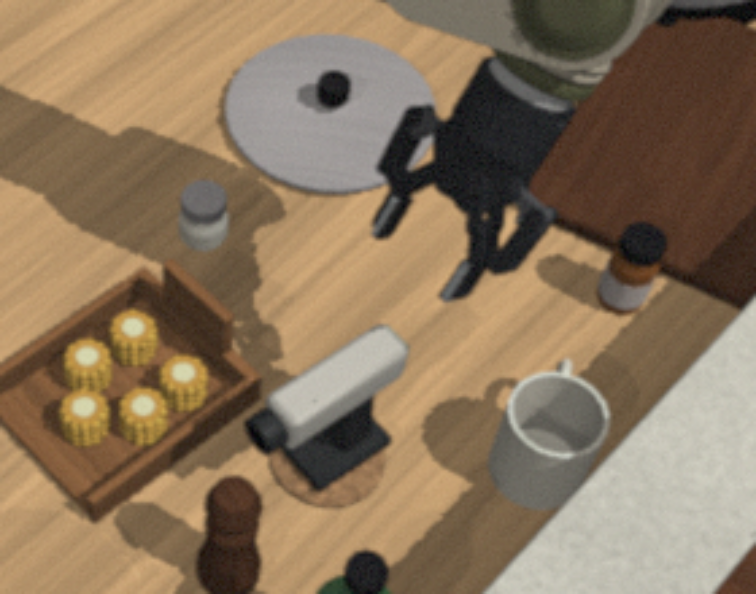

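step_arm --deltas '[0,0,0,4,0.2,-0.1,0.2,0,0,0,4,0.2,-0.1,0.2,0,0,0,3,0,0,0.2,0,0,0,1.2,0,0,0.2,0,0,0,0,0,0,0.2,0,0,0,0,0,0,0.2]'

```text
time: 19.9
tcp_pos: [0.6879, 0.1404, 0.1118]
ee_rot: [-0.568, -0.379, -0.327, 0.654]
wrist_force: [0.2, -0.4, 0.4]
gripper_width: 0.0685
```

Run:
```python
from h import *
psi=-1.715; Rt=tilt(psi,np.pi/6); 
go([.6869,.1395,.1115],Rt)
d=cam("scene"); cv2.imwrite("pics/s6.png",cv2.resize(d["img"][80:300,220:500,::-1],None,fx=2.7,fy=2.7))
```

```text
t 19.9 tcp [0.6879 0.1404 0.1118] w 0.0685 F [ 0.2 -0.4  0.4]
 shift cm now-axes [ 0.08 -0.08  0.07]
 rotvec [ 0.0004 -0.0008 -0.0033]  shift cm target-axes [ 0.08 -0.08  0.07]
```

View pics/s6.png

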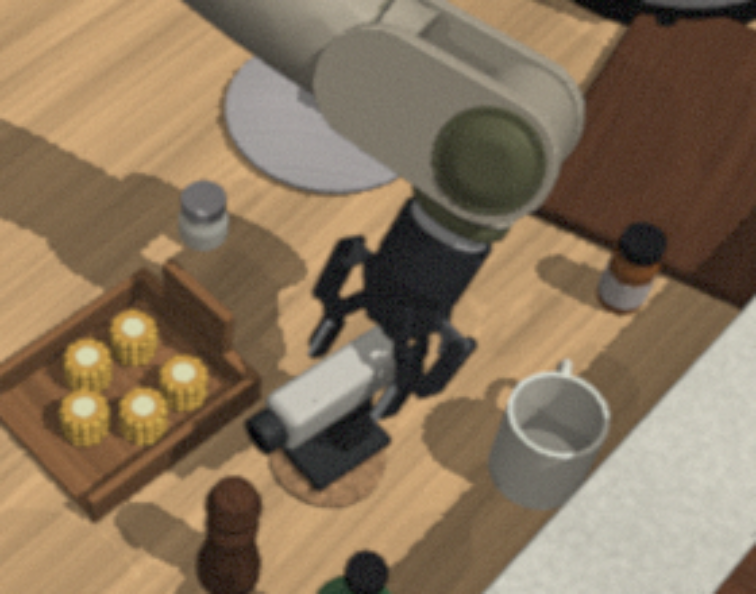

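step_arm --deltas '[0,0,0,0,0,0,0.5,0,0,0,0,0,0,0.9,0,0,0,0,0,0,0.9,0,0,0,0,0,0,0.9,0,0,0,0,0,0,0.9]' --newtons 60

```text
time: 20.58
tcp_pos: [0.6874, 0.1399, 0.1106]
ee_rot: [-0.567, -0.378, -0.327, 0.654]
wrist_force: [-1.3, 2.2, 6.0]
gripper_width: 0.0373
```

Run:
```python
from h import *
psi=-1.715; Rt=tilt(psi,np.pi/6); 
s,Rm=st(); print(repr(s["tcp_pos"]),repr(s["ee_rot"]),np.round(Rm.T@[0,0,1],3), s["wrist_force"],s["gripper_width"])
d=cam("scene"); cv2.imwrite("pics/s7.png",cv2.resize(d["img"][80:300,220:500,::-1],None,fx=2.7,fy=2.7))
```

```text
array([0.68743148, 0.13993908, 0.11061387]) array([-0.56722745, -0.37809153, -0.3272996 ,  0.65435066]) [-0.866  0.001  0.5  ] [-1.31284481  2.18268238  6.02123352] 0.03730942770000748
```

View pics/s7.png

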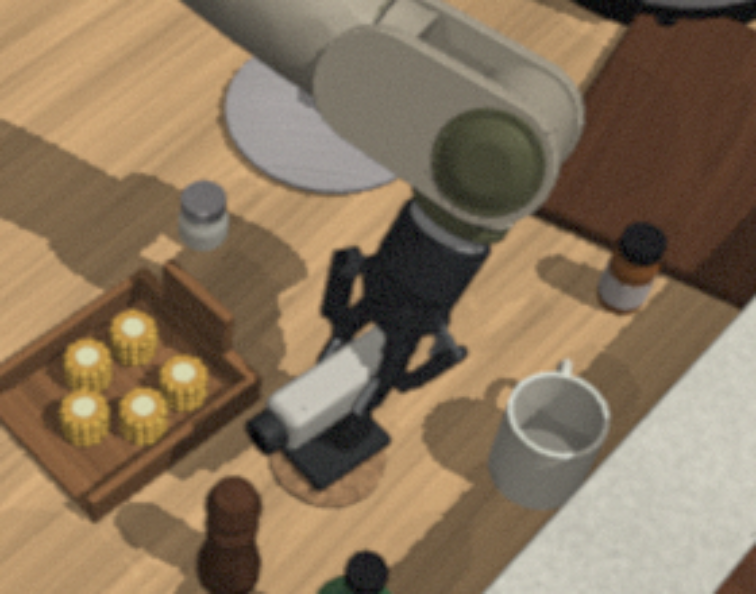

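step_arm --deltas '[0,0,0,-1.73,0,1,0.9,0,0,0,-3.46,0,2,0.9,0,0,0,-3.46,0,2,0.9,0,0,0,-3.46,0,2,0.9,0,0,0,-3.46,0,2,0.9,0,0,0,0,0,0,0.9,0,0,0,0,0,0,0.9]'

```text
time: 21.5
tcp_pos: [0.6872, 0.1395, 0.2886]
ee_rot: [-0.567, -0.377, -0.328, 0.655]
wrist_force: [-0.1, -0.7, -2.6]
gripper_width: 0.0376
```

```bash
cat >> h.py <<'E'
Rg=R.from_quat(np.roll([-0.56722745,-0.37809153,-0.3272996,0.65435066],-1)).as_matrix(); pg=np.array([0.68743148,0.13993908,0.11061387])
th0=np.array([.687,.14,.005]); Rth0=R.from_euler('z',-1.715).as_matrix()
tp=Rg.T@(th0-pg); tR=Rg.T@Rth0
def therm_target(P,psi,dist,pan=np.array([.6235,-.33,.061])):
    d=np.array([np.cos(psi),np.sin(psi),0]); x=np.cos(P)*d-np.sin(P)*np.array([0,0,1]); y=np.array([-np.sin(psi),np.cos(psi),0])
    Rt=np.c_[x,y,np.cross(x,y)]; lens=pan-dist*x; o=lens-Rt@[.092,0,.116]
    Rtool=Rt@tR.T; return o-Rtool@tp, Rtool, lens, o
E
python3 - <<'E'
from h import *
p,Rt,l,o=therm_target(np.radians(58),-1.715,.24)
print(p,l,o); go(p,Rt)
d=cam("scene"); cv2.imwrite("pics/s8.png",cv2.resize(d["img"][60:300,220:500,::-1],None,fx=2.5,fy=2.5))
E
```

```text
[ 0.65047948 -0.14723808  0.33704961] [ 0.64177642 -0.20413943  0.26453154] [ 0.66291909 -0.05854035  0.28108133]
t 21.5 tcp [0.6872 0.1395 0.2886] w 0.0376 F [-0.1 -0.7 -2.6]
 shift cm now-axes [10.27  0.44 27.45]
 rotvec [0.0011 1.0128 0.0037]  shift cm target-axes [-17.85   0.49  23.25]
```

View pics/s8.png

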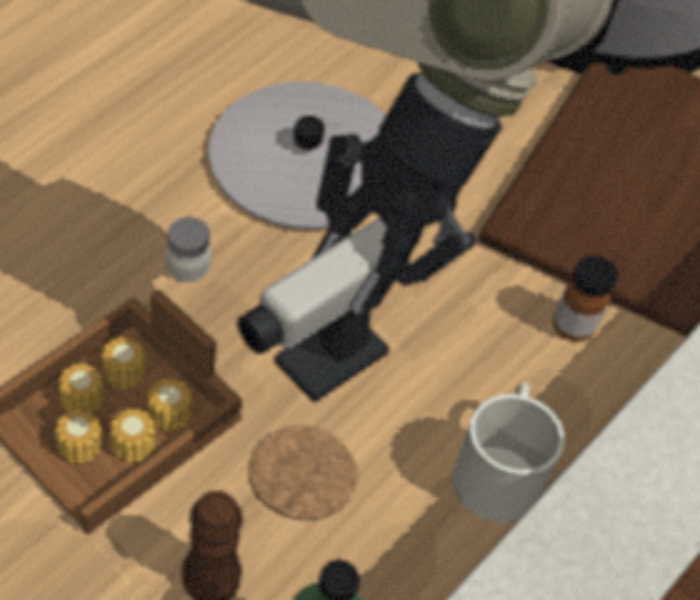

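step_arm --deltas '[0,0.1688,0,0,0,0,0.9,0,0.1688,0,0,0,0,0.9,0,0.1688,0,0,0,0,0.9,0,0.1688,0,0,0,0,0.9,0,0.1688,0,0,0,0,0.9,0,0.1688,0,0,0,0,0.9,0,0,0,0,0,0,0.9]'

```text
time: 22.42
tcp_pos: [0.6869, 0.1374, 0.2876]
ee_rot: [0.335, 0.648, 0.561, -0.392]
wrist_force: [0.1, 0.4, -2.2]
gripper_width: 0.0374
```

step_arm --deltas '[0,0,0,-2.98,0.08,3.88,0.9,0,0,0,-2.98,0.08,3.88,0.9,0,0,0,-2.98,0.08,3.88,0.9,0,0,0,-2.98,0.08,3.88,0.9,0,0,0,-2.98,0.08,3.88,0.9,0,0,0,-2.95,0.09,3.85,0.9,0,0,0,0,0,0,0.9,0,0,0,0,0,0,0.9]'

```text
time: 23.42
tcp_pos: [0.6513, -0.1461, 0.3378]
ee_rot: [0.337, 0.647, 0.562, -0.39]
wrist_force: [0.3, 0.8, -1.7]
gripper_width: 0.0375
```

Run:
```python
from h import *
p,Rt,l,o=therm_target(np.radians(58),-1.715,.24)
go(p,Rt)
s,Rm=st(); O=s["tcp_pos"]+Rm@tp; RT=Rm@tR; L=O+RT@[.092,0,.116]
d=cam("scene"); print("pred lens px",proj(d,L),"pan floor in lens",RT.T@(np.array([.6235,-.33,.061])-L), "nose hit",proj(d,L+RT[:,0]*.24))
d2=cam("top"); print("pred lens px top",proj(d2,L), proj(d2,L-RT[:,0]*.144))
cv2.imwrite("pics/s9.png",cv2.resize(d["img"][130:420,20:400,::-1],None,fx=2,fy=2))
cv2.imwrite("pics/t9.png",cv2.resize(d2["img"][100:300,220:500,::-1],None,fx=2.5,fy=2.5))
print("coaster",ray(d,(220+302/2.5,60+472/2.5),.005))
```

```text
t 23.43 tcp [ 0.6513 -0.1461  0.3378] w 0.0375 F [ 0.3  0.8 -1.7]
 shift cm now-axes [ 0.01 -0.06  0.14]
 rotvec [0.0002 0.0014 0.0037]  shift cm target-axes [ 0.01 -0.06  0.14]
pred lens px [[209.47315683 280.09486539]] pan floor in lens [ 2.41277168e-01 -1.39719121e-04  1.48177163e-04] nose hit [[166.83525711 361.3301128 ]]
pred lens px top [[376.39386262 166.26376287]] [[354.81555766 147.43101102]]
coaster [0.68783676 0.13107378 0.005     ]
```

View pics/s9.png

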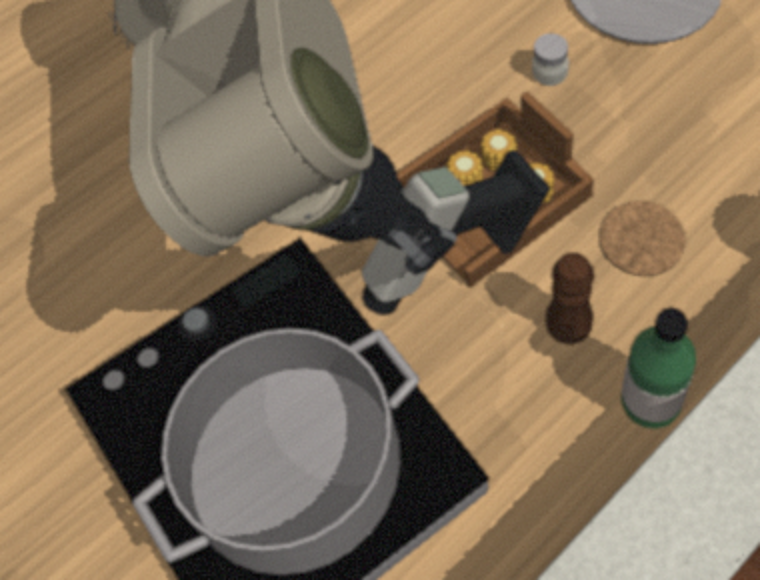

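View pics/t9.png

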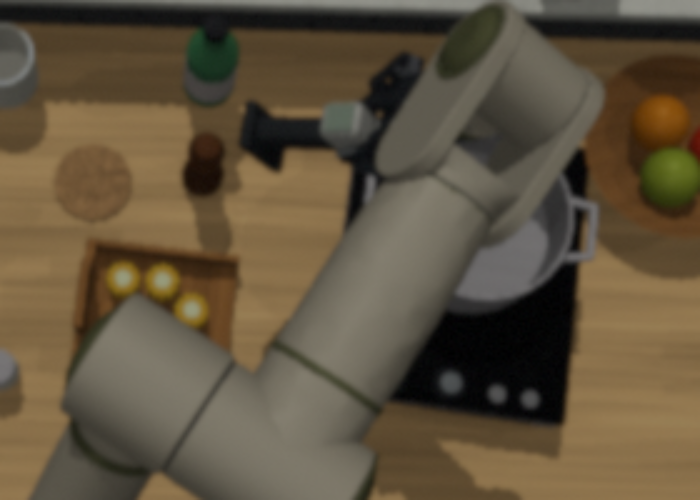

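step_arm --deltas '[0,0,0,0,0,0,0.9,0,0,0,0,0,0,0.9,0,0,0,0,0,0,0.9,0,0,0,0,0,0,0.9,0,0,0,0,0,0,0.9,0,0,0,0,0,0,0.9,0,0,0,0,0,0,0.9,0,0,0,0,0,0,0.9,0,0,0,0,0,0,0.9,0,0,0,0,0,0,0.9,0,0,0,0,0,0,0.9,0,0,0,0,0,0,0.9]'

```text
time: 25.02
tcp_pos: [0.6511, -0.1472, 0.3383]
ee_rot: [0.337, 0.648, 0.561, -0.389]
wrist_force: [0.2, 0.4, -2.6]
gripper_width: 0.0378
```

step_arm --deltas '[0,0,0,0,0,0,0.9,0,0,0,0,0,0,0.9,0,0,0,0,0,0,0.9,0,0,0,0,0,0,0.9,0,0,0,0,0,0,0.9,0,0,0,0,0,0,0.9,0,0,0,0,0,0,0.9,0,0,0,0,0,0,0.9]'

```text
time: 26.02
tcp_pos: [0.651, -0.1473, 0.3383]
ee_rot: [0.337, 0.648, 0.561, -0.389]
wrist_force: [0.7, 0.2, -2.6]
gripper_width: 0.0374
```

Run:
```python
from h import *
s,Rm=st(); O=s["tcp_pos"]+Rm@tp; RT=Rm@tR; L=O+RT@[.092,0,.116]
print(s["time"],RT.T@(np.array([.6235,-.33,.061])-L))
go([.6874,.136,.2906],Rg)
```

```text
26.025 [ 0.24104861 -0.00033362 -0.00048735]
t 26.02 tcp [ 0.651  -0.1473  0.3383] w 0.0374 F [ 0.7  0.2 -2.6]
 shift cm now-axes [ 17.63  -0.44 -22.97]
 rotvec [-2.0000e-04 -1.0126e+00  5.0000e-04]  shift cm target-axes [-10.15  -0.43 -27.11]
```

step_arm --deltas '[0,0,0,2.94,-0.07,-3.83,0.9,0,0,0,2.94,-0.07,-3.83,0.9,0,0,0,2.94,-0.07,-3.83,0.9,0,0,0,2.94,-0.07,-3.83,0.9,0,0,0,2.94,-0.07,-3.83,0.9,0,0,0,2.93,-0.09,-3.82,0.9,0,0,0,0,0,0,0.9]'

```text
time: 26.9
tcp_pos: [0.6867, 0.1395, 0.2899]
ee_rot: [0.337, 0.647, 0.563, -0.389]
wrist_force: [0.6, -1.8, -1.9]
gripper_width: 0.0378
```

step_arm --deltas '[0,-0.1688,0,0,0,0,0.9,0,-0.1688,0,0,0,0,0.9,0,-0.1688,0,0,0,0,0.9,0,-0.1688,0,0,0,0,0.9,0,-0.1688,0,0,0,0,0.9,0,-0.1686,0,0,0,0,0.9,0,0,0,0,0,0,0.9,0,0,0,0,0,0,0.9]'

```text
time: 27.9
tcp_pos: [0.6876, 0.135, 0.291]
ee_rot: [-0.566, -0.379, -0.328, 0.654]
wrist_force: [-0.8, -0.1, -1.2]
gripper_width: 0.0374
```

Run:
```python
from h import *
go([.6874,.136,.1110],Rg)
d=cam("scene"); cv2.imwrite("pics/s10.png",cv2.resize(d["img"][60:300,220:500,::-1],None,fx=2.5,fy=2.5))
```

```text
t 27.9 tcp [0.6876 0.135  0.291 ] w 0.0374 F [-0.8 -0.1 -1.2]
 shift cm now-axes [15.57 -0.05 -9.03]
 rotvec [-0.0013 -0.0035  0.0007]  shift cm target-axes [15.54 -0.04 -9.08]
```

View pics/s10.png

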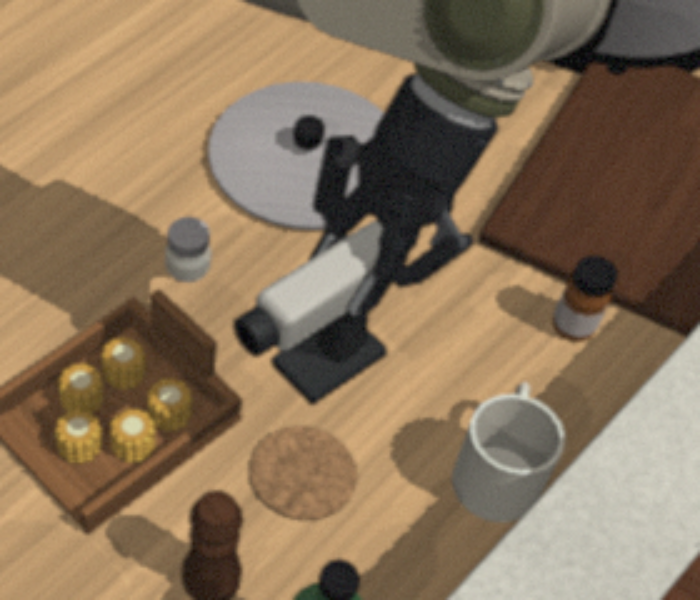

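step_arm --deltas '[0,0,0,4.33,0,-2.5,0.9,0,0,0,4.33,0,-2.5,0.9,0,0,0,3.9,0,-2.25,0.9,0,0,0,2.16,0,-1.25,0.9,0,0,0,0.5,0,-0.3,0.9,0,0,0,0.2,0,-0.12,0.9,0,0,0,0,0,0,0.9,0,0,0,0,0,0,0.9]'

```text
time: 28.95
tcp_pos: [0.6877, 0.1363, 0.1135]
ee_rot: [-0.567, -0.379, -0.327, 0.654]
wrist_force: [-0.8, 0.7, -3.0]
gripper_width: 0.0376
```

step_arm --deltas '[0,0,0,0.09,0,-0.05,0.9,0,0,0,0.09,0,-0.05,0.9,0,0,0,0,0,0,0.9]'

```text
time: 29.32
tcp_pos: [0.6874, 0.1363, 0.1106]
ee_rot: [-0.567, -0.378, -0.327, 0.654]
wrist_force: [-0.4, 0.3, -0.1]
gripper_width: 0.0375
```

step_arm --deltas '[0,0,0,0.05,0,-0.03,0.9,0,0,0,0,0,0,0.9]'

```text
time: 29.58
tcp_pos: [0.6874, 0.1363, 0.1106]
ee_rot: [-0.567, -0.378, -0.327, 0.654]
wrist_force: [-1.5, 2.3, 5.8]
gripper_width: 0.0373
```

Seated as before. Release and retreat along the tool axis.

step_arm --deltas '[0,0,0,0,0,0,0.5,0,0,0,0,0,0,0.2,0,0,0,0,0,0,0.2,0,0,0,0,0,0,0.2,0,0,0,-2,0,0,0.2,0,0,0,-4,0,0,0.2,0,0,0,-5,0,0,0.2,0,0,0,-5,0,0,0.2,0,0,0,0,0,0,0.2]'

```text
time: 30.7
tcp_pos: [0.6996, 0.2174, 0.2525]
ee_rot: [-0.569, -0.382, -0.326, 0.652]
wrist_force: [0.0, 0.4, -0.6]
gripper_width: 0.0685
```

Run:
```python
from h import *
yw=-1.652+np.pi/2
d=cam("scene"); d2=cam("top");cv2.imwrite("pics/s11.png",cv2.resize(d["img"][:,:,::-1],None,fx=1.4,fy=1.4))
cv2.imwrite("pics/t11.png",cv2.resize(d2["img"][:,:,::-1],None,fx=1.4,fy=1.4))
th=[t+[0,0,.005] for t in [box(-.042,.042,-.027,.027,0,.014),box(-.052,.072,-.019,.019,.094,.138)]]
L=imaging.regions_of("scene","thermometer"); print([(r["conf"],r["point"]) for r in L])
print(fit([d],[L[0]["mask"].astype(float)],th,(.687,.137,-1.7)))
go([.52,.14,.2],down(yw))
```

```text
[(0.71, [342.7, 232.3])]
(array([ 0.6873078 ,  0.13463456, -1.69027211]), np.float64(0.15116758371622518))
t 30.85 tcp [0.6986 0.2148 0.2464] w 0.0684 F [ 0.3 -0.4 -0.9]
 shift cm now-axes [  9.04 -16.6    6.27]
 rotvec [-0.0598  0.5247  0.0192]  shift cm target-axes [  4.64 -17.19   8.91]
```

View pics/s11.png

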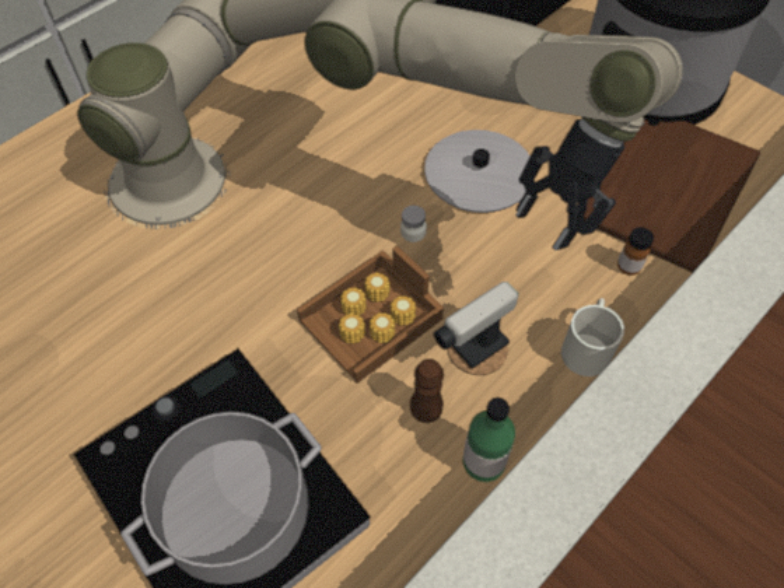

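```bash
cat >> h.py <<'E'
import json,os
def log():
    s=sensors.read_state()
    with open("log.jsonl","a") as f: f.write(json.dumps([s["q"].tolist(),s["tcp_pos"].tolist(),s["ee_rot"].tolist()])+"\n")
    return s
_go=go
def go(pos,Rt=None):
    log(); _go(pos,Rt)
E
echo '[[1.09958502,0.313478385,1.49847103,1.07922024e-05,1.33096334,-0.223420364],[0.12866672,0.50873223,0.23870776],[0.70152403,0.08694666,0.70184873,-0.08782185]]' > log.jsonl
python3 - <<'E'
from h import *
s=log(); print(np.round(s["q"],3), repr(s["tcp_pos"]),repr(s["ee_rot"]))
d=cam("scene"); d2=cam("top")
tray=[box(-.095,.095,-.08,.08,0,.007),box(-.095,.06,-.08,-.071,0,.04),box(-.095,.06,.071,.08,0,.04),box(-.095,-.083,-.08,.08,0,.04),box(-.095,-.083,-.042,.042,0,.092)]
for n,dd in(("scene",d),("top",d2)):
    L=imaging.regions_of(n,"tray"); print(n,[(r["conf"],r["point"],r["mask"].sum()) for r in L])
    for r in L:
        if r["mask"].sum()>2000 : print(fit([dd],[r["mask"].astype(float)],tray,(.516,.048,-1.65)))
E
```

```text
[ 0.293  1.085  0.253 -0.52   1.991  0.264] array([0.69860624, 0.214836  , 0.24635704]) array([-0.56664483, -0.37663352, -0.32796773,  0.65536096])
scene [(0.84, [268.9, 222.4], np.int64(4301)), (0.66, [345.9, 262.2], np.int64(319))]
(array([ 0.51713698,  0.0480398 , -1.67010986]), np.float64(0.3874630158968959))
top [(0.63, [284.1, 228.0], np.int64(2604)), (0.56, [258.9, 179.1], np.int64(187)), (0.51, [303.0, 167.2], np.int64(313)), (0.19, [262.7, 230.9], np.int64(155))]
(array([ 0.51792107,  0.04673849, -1.66008097]), np.float64(0.2954910996656727))
```

step_arm --deltas '[0,0.174,0,0,-4,3,0.2,0,0,0,0,0,0,0.2,0,0,0,0,0,0,0.2]'

```text
time: 31.42
tcp_pos: [0.6798, 0.2027, 0.2605]
ee_rot: [-0.554, -0.408, -0.356, 0.633]
wrist_force: [0.8, 0.9, -0.1]
gripper_width: 0.0683
```

Run:
```python
from h import *
s=log(); print(np.round(s["q"],3), repr(s["tcp_pos"]),repr(s["ee_rot"]))
```

```text
[ 0.259  0.919  0.509 -0.41   1.86   0.304] array([0.67980952, 0.2026787 , 0.26052942]) array([-0.55360158, -0.40828655, -0.35588702,  0.63259135])
```

View pics/t11.png

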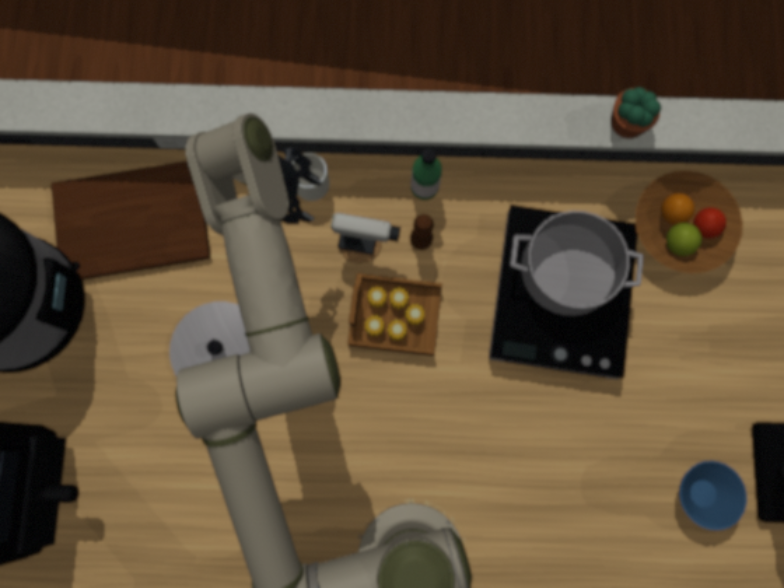

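```bash
cat > kin.py <<'E'
from h import *
from scipy.optimize import least_squares
def rot(ax,a): return R.from_rotvec(np.array(ax,float)*a).as_matrix()
def fk(q,p):
    h,a1,L2,L3,e3,d6=p[:6]
    R1=rot([0,0,1],q[0]); R2=R1@rot([0,1,0],q[1]); R3=R2@rot([0,1,0],q[2])
    R4=R3@rot([0,0,1],q[3]); R5=R4@rot([0,1,0],q[4]); R6=R5@rot([0,0,1],q[5])
    pos=np.array([0,0,h])+R1@[a1,0,0]+R2@[0,0,L2]+R3@[e3,0,L3]+R5@[0,0,d6]
    # tool x = R6 z ; tool y = ?
    Rt=np.c_[R6[:,2],R6[:,1],-R6[:,0]]  
    return pos,Rt
def data():
    return [json.loads(l) for l in open("log.jsonl")]
if __name__=="__main__":
    D=data()
    for q,p,o in D:
        Rm=R.from_quat(np.roll(o,-1)).as_matrix(); _,Rt=fk(q,[0]*6); print(np.round(Rt.T@Rm,2).tolist())
    f=lambda x: np.concatenate([fk(q,x)[0]-p for q,p,o in D])*1000
    r=least_squares(f,[.3,0,.3,.3,0,.2]); print(np.round(r.x,4),np.round(r.fun,1))
E
python3 kin.py
```

```text
[[1.0, -0.0, 0.0], [0.0, -0.0, -1.0], [0.0, 1.0, -0.0]]
[[1.0, -0.0, 0.0], [0.0, 0.0, -1.0], [0.0, 1.0, 0.0]]
[[1.0, -0.0, 0.0], [0.0, 0.0, -1.0], [0.0, 1.0, 0.0]]
[-0.0489  0.002   0.3731  0.4068 -0.0005 -0.0288] [103.9 -52.3  -0.5   0.2   9.3  -1.3  -0.5 -11.2   1.8]
```

```bash
python3 - <<'E'
s=open("kin.py").read()
s=s.replace("h,a1,L2,L3,e3,d6=p[:6]","h,a1,L2,L3,e3,d6,b,c5=p[:8]").replace("R1@[a1,0,0]","R1@[a1,b,0]").replace("R5@[0,0,d6]","R5@[0,c5,d6]").replace("np.c_[R6[:,2],R6[:,1],-R6[:,0]]","np.c_[R6[:,2],-R6[:,0],-R6[:,1]]").replace("[0]*6","[0]*8").replace("[.3,0,.3,.3,0,.2]","[.3,0,.3,.3,0,.2,.1,0]")
open("kin.py","w").write(s)
E
python3 kin.py
python3 - <<'E'
from h import *
go([.52,.14,.25],tilt(-1.715,0))
E
```

```text
[[1.0, -0.0, 0.0], [0.0, 1.0, -0.0], [-0.0, 0.0, 1.0]]
[[1.0, -0.0, 0.0], [0.0, 1.0, 0.0], [-0.0, -0.0, 1.0]]
[[1.0, -0.0, 0.0], [0.0, 1.0, 0.0], [-0.0, -0.0, 1.0]]
[ 0.2013  0.      0.4389  0.3975  0.039   0.2473  0.1163 -0.    ] [-0.  0. -0.  0.  0. -0. -0. -0.  0.]
t 31.43 tcp [0.6798 0.2027 0.2605] w 0.0683 F [ 0.8  0.9 -0.1]
 shift cm now-axes [  4.38 -15.     7.18]
 rotvec [ 0.0095  0.4261 -0.0039]  shift cm target-axes [  1.05 -14.91   8.5 ]
```

step_arm --deltas '[0,0,0,0,-4,1,0.2,0,0,0,0,-4,1,0.2,0,0,0,0,-3.5,1,0.2,0,0.142,0,0,0,0,0.2,0,0.142,0,0,0,0,0.2,0,0.142,0,0,0,0,0.2,0,0,0,0,0,0,0.2,0,0,0,0,0,0,0.2]'

```text
time: 32.42
tcp_pos: [0.5624, 0.1915, 0.2718]
ee_rot: [-0.466, -0.531, -0.465, 0.533]
wrist_force: [-0.6, 0.1, 0.0]
gripper_width: 0.0685
```

```bash
python3 - <<'E'
from kin import *
s=log(); P=least_squares(lambda x: np.concatenate([fk(q,x)[0]-p for q,p,o in data()])*1000,[.2,0,.44,.4,.04,.25,.116,0]); print(np.round(P.x,4),np.abs(P.fun).max())
json.dump(P.x.tolist(),open("P.json","w"))
E
cat >> kin.py <<'E'
lo=np.array([-2.94,-.97,.19,-1.23,.02,-2.88]);hi=np.array([2.94,2.17,2.56,4.37,3.11,2.88])
def ik(pos,Rt,q0,P):
    def f(q):
        p,Rr=fk(q,P); return np.r_[(p-pos)*10,R.from_matrix(Rr.T@Rt).as_rotvec()]
    r=least_squares(f,np.clip(q0,lo+.001,hi-.001),bounds=(lo,hi)); return r.x,np.abs(r.fun).max()
def track(poses,q0,P,v=True):
    q=q0; out=[]
    for pos,Rt in poses:
        q2,e=ik(pos,Rt,q,P); out.append((q2,e,np.abs(q2-q).max())); q=q2
    return out
E
python3 - <<'E'
from kin import *
P=json.load(open("P.json")); s=sensors.read_state(); print(np.round(s["q"],2),s["tcp_pos"])
ty=-1.656; tc=np.array([.517,.0478]); tx=np.array([np.cos(ty),np.sin(ty),0])
grip=np.array([*tc,.07])-.089*tx
def toolR(psi,th,sg):  # tray azimuth psi, dip th, tool y = sg*tray x
    d=np.array([np.cos(psi),np.sin(psi),0]); X=np.cos(th)*d-np.sin(th)*np.array([0,0,1]); Z=np.sin(th)*d+np.cos(th)*np.array([0,0,1]); Y=np.cross(Z,X)
    x=-Z; y=sg*X; return np.c_[x,y,np.cross(x,y)],np.c_[X,Y,Z]
for sg in(1,-1):
  for psi2 in (ty,-1.9,-1.3,-1.0,-.7,-.47):
    poses=[]
    def add(lip,psi,th):
        Rt,RT=toolR(psi,th,sg); o=lip-RT@[.098,0,.014]; g=o+RT@[-.089,0,.07]; poses.append((g+.011*Rt[:,0],Rt))
    # above tray
    RT=toolR(ty,0,sg)[1]; l0=np.array([*tc,0])+RT@[.098,0,.014]
    for z in (.25,.2,.1,0,.1,.2): add(l0+[0,0,z],ty,0)
    pan=np.array([.6235,-.33,0]); d2=np.array([np.cos(psi2),np.sin(psi2),0]); l1=pan-.045*d2+[0,0,.19]
    for t in np.linspace(0,1,10): add((1-t)*(l0+[0,0,.2])+t*l1,(1-t)*ty+t*psi2,0)
    for th in np.radians(np.arange(10,76,5)): add(l1,psi2,th)
    # initial rotate
    best=None
    for q6 in (s["q"][5]-1.57,s["q"][5]+1.57,s["q"][5]):
        q0=s["q"].copy(); q0[5]=q6
        o=track(poses,q0,P)
        e=[x[1] for x in o]; 
        if best is None or max(e)<best[0]: best=(max(e),o)
    o=best[1]
    print(sg,round(psi2,2),"maxerr",round(best[0],4),"bad idx",[i for i,x in enumerate(o) if x[1]>.005],"q5 min",round(min(x[0][4] for x in o),2),"end",np.round(o[-1][0],2),"mxstep",round(max(x[2] for x in o[1:]),2))
E
```

```text
[ 0.2013  0.      0.4389  0.3975  0.039   0.2473  0.1163 -0.    ] 7.460277118287451e-07
[ 0.13  0.45  1.22 -0.    1.47  0.27] [0.56237287 0.19148545 0.27175149]
1 -1.66 maxerr 0.0 bad idx [] q5 min 0.94 end [-0.85  1.11  0.23  1.43  2.36  1.63] mxstep 0.23
1 -1.9 maxerr 0.0 bad idx [] q5 min 0.94 end [-0.89  0.92  0.6   1.29  2.12  1.47] mxstep 0.23
1 -1.3 maxerr 0.1985 bad idx [26, 27, 28, 29] q5 min 0.94 end [-0.84  1.15  0.19  1.49  2.5   1.6 ] mxstep 0.23
1 -1.0 maxerr 0.3717 bad idx [25, 26, 27, 28, 29] q5 min 0.94 end [-0.83  1.16  0.19  1.53  2.6   1.56] mxstep 0.26
1 -0.7 maxerr 0.5293 bad idx [25, 26, 27, 28, 29] q5 min 0.94 end [-0.82  1.17  0.19  1.57  2.73  1.53] mxstep 0.49
1 -0.47 maxerr 0.5668 bad idx [25, 26, 27, 28, 29] q5 min 0.94 end [-0.47  1.11  0.19 -1.23  2.54 -1.23] mxstep 0.79
-1 -1.66 maxerr 0.0 bad idx [] q5 min 0.94 end [-0.85  1.11  0.23  1.43  2.36 -1.51] mxstep 0.23
-1 -1.9 maxerr 0.0 bad idx [] q5 min 0.94 end [-0.89  0.92  0.6   1.29  2.12 -1.68] mxstep 0.23
-1 -1.3 maxerr 0.1985 bad idx [26, 27, 28, 29] q5 min 0.94 end [-0.84  1.15  0.19  1.49  2.5  -1.54] mxstep 0.23
-1 -1.0 maxerr 0.3717 bad idx [25, 26, 27, 28, 29] q5 min 0.94 end [-0.83  1.16  0.19  1.53  2.6  -1.58] mxstep 0.26
-1 -0.7 maxerr 0.5293 bad idx [15, 16, 17, 18, 19, 20, 21, 22, 23, 24, 25, 26, 27, 28, 29] q5 min 0.94 end [-0.82  1.17  0.19  1.57  2.73 -1.61] mxstep 0.49
-1 -0.47 maxerr 0.4945 bad idx [13, 14, 15, 16, 17, 18, 19, 20, 21, 22, 23, 24, 25, 26, 27, 28, 29] q5 min 0.94 end [-0.74  1.03  0.19  0.38  2.73 -2.88] mxstep 0.3
```

step_arm --deltas '[0.168,0,0,0,0,0,0.5,0.168,0,0,0,0,0,0.5,0.168,0,0,0,0,0,0.5,0.168,0,0,0,0,0,0.5,0.168,0,0,0,0,0,0.5,0.168,0,0,0,0,0,0.5,0.168,0,0,0,0,0,0.5,0.168,0,0,0,0,0,0.5,0.168,0,0,0,0,0,0.5,0,0,0,0,0,0,0.5]'

```text
time: 33.67
tcp_pos: [0.562, 0.1919, 0.2714]
ee_rot: [0.025, -0.706, 0.026, 0.707]
wrist_force: [-0.2, 0.2, 1.1]
gripper_width: 0.0426
```

```bash
cat >> kin.py <<'E'
def toolR(psi,th,sg=1):
    d=np.array([np.cos(psi),np.sin(psi),0]); X=np.cos(th)*d-np.sin(th)*np.array([0,0,1]); Z=np.sin(th)*d+np.cos(th)*np.array([0,0,1]); Y=np.cross(Z,X)
    x=-Z; y=sg*X; return np.c_[x,y,np.cross(x,y)],np.c_[X,Y,Z]
E
python3 - <<'E'
from kin import *
go([.5245,.1362,.061],toolR(-1.655,0)[0])
E
```

```text
t 33.67 tcp [0.562  0.1919 0.2714] w 0.0426 F [-0.2  0.2  1.1]
 shift cm now-axes [21.06  5.79  3.32]
 rotvec [ 0.0121  0.0009 -0.0018]  shift cm target-axes [21.04  5.87  3.27]
```

step_arm --deltas '[0.012,0,0,0,0,0,0.5,0,0,0,3,2.9,1.6,0.5,0,0,0,3,2.97,1.67,0.5,0,0,0,4,0,0,0.5,0,0,0,0,0,0,0.5,0,0,0,0,0,0,0.5]'

```text
time: 34.42
tcp_pos: [0.5249, 0.1357, 0.1733]
ee_rot: [-0.03, 0.707, -0.03, -0.706]
wrist_force: [0.2, 0.4, -0.3]
gripper_width: 0.0426
```

Run:
```python
from kin import *
go([.5245,.1362,.061],toolR(-1.655,0)[0])
d=cam("scene"); cv2.imwrite("pics/s12.png",cv2.resize(d["img"][100:280,200:400,::-1],None,fx=3.3,fy=3.3,interpolation=cv2.INTER_CUBIC))
```

```text
t 34.42 tcp [0.5249 0.1357 0.1733] w 0.0426 F [ 0.2  0.4 -0.3]
 shift cm now-axes [11.23 -0.04  0.07]
 rotvec [-0.0015 -0.0017 -0.0001]  shift cm target-axes [11.23 -0.04  0.05]
```

View pics/s12.png

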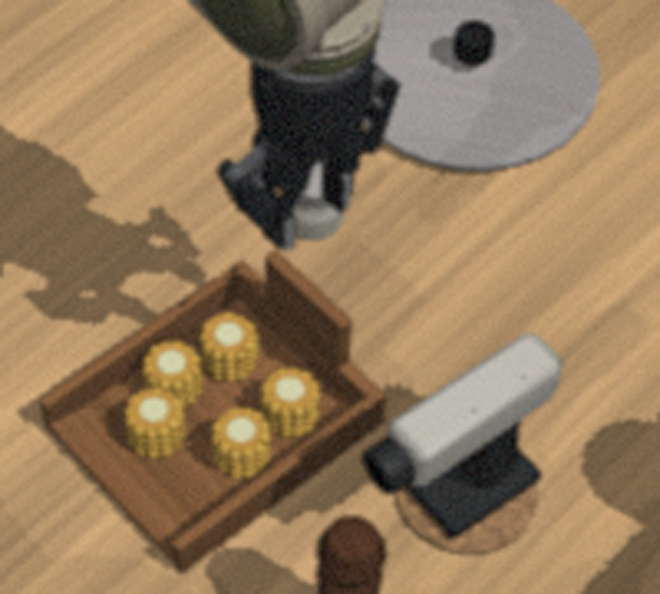

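step_arm --deltas '[0,0,0,4,0,0,0.5,0,0,0,4,0,0,0.5,0,0,0,2.2,0,0,0.5,0,0,0,1,0,0,0.5,0,0,0,0,0,0,0.5,0,0,0,0,0,0,0.8,0,0,0,0,0,0,1,0,0,0,0,0,0,1,0,0,0,0,0,0,1,0,0,0,0,0,0,1]' --newtons 120

```text
time: 35.72
tcp_pos: [0.5247, 0.1358, 0.0612]
ee_rot: [-0.031, 0.707, -0.031, -0.706]
wrist_force: [-0.4, 3.1, 6.4]
gripper_width: 0.0106
```

Run:
```python
from kin import *
go([.5245,.1362,.061],toolR(-1.655,0)[0])
d=cam("scene"); cv2.imwrite("pics/s13.png",cv2.resize(d["img"][100:280,200:400,::-1],None,fx=3.3,fy=3.3,interpolation=cv2.INTER_CUBIC))
```

```text
t 35.73 tcp [0.5247 0.1358 0.0612] w 0.0106 F [-0.4  3.1  6.4]
 shift cm now-axes [ 0.02 -0.03  0.03]
 rotvec [-0.0031 -0.002   0.0007]  shift cm target-axes [ 0.02 -0.03  0.03]
```

View pics/s13.png

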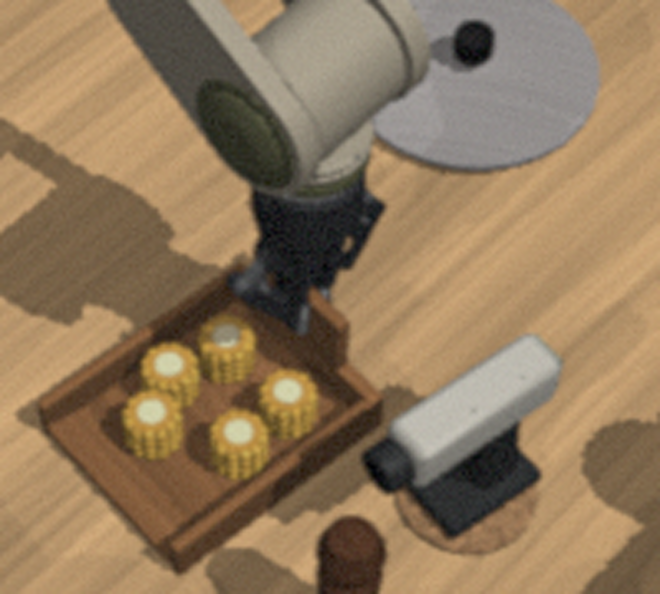

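step_arm --deltas '[0,0,0,-0.5,0,0,1,0,0,0,-1,0,0,1,0,0,0,-1.5,0,0,1,0,0,0,-1,0,0,1,0,0,0,0,0,0,1,0,0,0,0,0,0,1]'

```text
time: 36.52
tcp_pos: [0.5238, 0.1354, 0.0995]
ee_rot: [0.031, -0.706, 0.031, 0.707]
wrist_force: [0.6, -0.5, -5.4]
gripper_width: 0.0105
```

Run:
```python
from kin import *
go([.5245,.1362,.061],toolR(-1.655,0)[0])
d=cam("scene"); cv2.imwrite("pics/s14.png",cv2.resize(d["img"][100:280,200:400,::-1],None,fx=3.3,fy=3.3,interpolation=cv2.INTER_CUBIC))
```

```text
t 36.52 tcp [0.5238 0.1354 0.0995] w 0.0105 F [ 0.6 -0.5 -5.4]
 shift cm now-axes [ 3.85 -0.09 -0.07]
 rotvec [-0.003   0.0012 -0.0003]  shift cm target-axes [ 3.85 -0.09 -0.06]
```

View pics/s14.png

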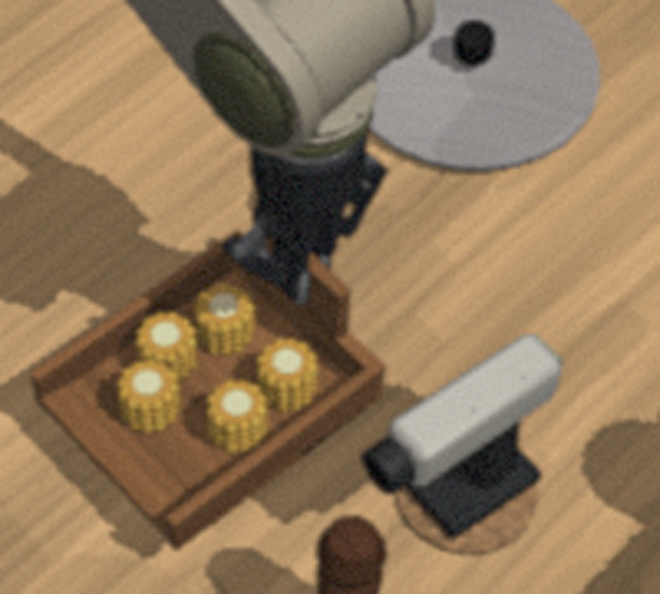

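step_arm --deltas '[0,0,0,-1,0,0,1,0,0,0,-2,0,0,1,0,0,0,-3,0,0,1,0,0,0,-3,0,0,1,0,0,0,-2.5,0,0,1,0,0,0,-1.5,0,0,1,0,0,0,-0.8,0,0,1,0.04,0,0,0,0,0,1,0.08,0,0,0,0,0,1,0.08,0,0,0,0,0,1,0.045,0,0,0,0,0,1,0,0,0,0,0,0,1]'

```text
time: 38.08
tcp_pos: [0.5239, 0.1354, 0.2371]
ee_rot: [0.117, -0.697, 0.117, 0.698]
wrist_force: [-0.3, -0.8, -6.4]
gripper_width: 0.0105
```

```bash
cat >> kin.py <<'E'
# tray in tool frame: grip point = tcp -.011*toolx ; measured at grasp: tray z at grasp
gt=np.array([-.089,0,.0722])  # tray-frame point located at grasp point
def tray_tcp(lip,psi,th):
    Rt,RT=toolR(psi,th); o=lip-RT@[.098,0,.014]; return o+RT@gt+.011*Rt[:,0],Rt
PAN=np.array([.6235,-.33,0])
E
python3 - <<'E'
from kin import *
P=json.load(open("P.json"))
psi=-1.9; d=np.array([np.cos(psi),np.sin(psi),0])
lip=PAN-.045*d+[0,0,.19]
p,Rt=tray_tcp(lip,psi,0); print(p); go(p,Rt)
s,Rm=st()
poses=[((1-t)*s["tcp_pos"]+t*p,Rt) for t in np.linspace(0,1,9)]
for th in range(5,76,5): poses.append(tray_tcp(lip,psi,np.radians(th)))
for o in track(poses,s["q"],P): print(np.round(o[0],2),round(o[1],4),round(o[2],2))
E
```

```text
[ 0.69850318 -0.11045838  0.2372    ]
t 38.08 tcp [0.5239 0.1354 0.2371] w 0.0105 F [-0.3 -0.8 -6.4]
 shift cm now-axes [ -0.03  17.56 -24.51]
 rotvec [-0.0025  0.0016 -0.0008]  shift cm target-axes [-1.000e-02  1.762e+01 -2.447e+01]
[ 0.04  0.35  1.45 -0.    1.34  1.94] 0.0 0.0
[-0.02  0.38  1.41  0.    1.35  1.88] 0.0 0.06
[-0.08  0.42  1.35  0.    1.37  1.82] 0.0 0.05
[-0.12  0.46  1.29  0.    1.39  1.78] 0.0 0.06
[-0.17  0.51  1.22  0.    1.41  1.73] 0.0 0.07
[-0.21  0.56  1.14  0.    1.44  1.69] 0.0 0.08
[-0.25  0.62  1.04  0.    1.48  1.65] 0.0 0.09
[-0.29  0.68  0.94  0.    1.52  1.61] 0.0 0.11
[-0.32  0.75  0.81  0.    1.58  1.58] 0.0 0.12
[-0.36  0.74  0.8   0.09  1.6   1.54] 0.0 0.09
[-0.4   0.73  0.79  0.17  1.64  1.51] 0.0 0.09
[-0.44  0.72  0.78  0.26  1.67  1.48] 0.0 0.09
[-0.48  0.71  0.76  0.35  1.71  1.46] 0.0 0.09
[-0.53  0.72  0.75  0.43  1.75  1.44] 0.0 0.09
[-0.57  0.72  0.73  0.52  1.79  1.42] 0.0 0.09
[-0.61  0.73  0.72  0.61  1.83  1.41] 0.0 0.09
[-0.65  0.74  0.7   0.69  1.87  1.4 ] 0.0 0.09
[-0.69  0.76  0.69  0.78  1.92  1.4 ] 0.0 0.09
[-0.73  0.78  0.67  0.86  1.96  1.4 ] 0.0 0.09
[-0.77  0.8   0.65  0.95  2.    1.41] 0.0 0.09
[-0.8   0.83  0.64  1.04  2.03  1.42] 0.0 0.09
[-0.84  0.86  0.62  1.12  2.07  1.43] 0.0 0.09
[-0.87  0.89  0.6   1.21  2.1   1.45] 0.0 0.09
[-0.89  0.93  0.59  1.3   2.13  1.47] 0.0 0.09
```

step_arm --deltas '[0,0,0,0,0.58,-0.81,1,0,0,0,0,1.17,-1.62,1,0,0,0,0,1.75,-2.44,1,0,0,0,0,2.04,-2.84,1,0,0,0,0,2.04,-2.84,1,0,0,0,0,2.04,-2.84,1,0,0,0,0,2.04,-2.84,1,0,0,0,0,2.04,-2.84,1,0,0,0,0,1.75,-2.44,1,0,0,0,0,1.17,-1.62,1,0,0,0,0,0.58,-0.81,1,0,0,0,0,0.38,-0.53,1]'

```text
time: 39.58
tcp_pos: [0.6982, -0.1113, 0.2373]
ee_rot: [0.117, -0.697, 0.117, 0.698]
wrist_force: [0.3, -0.3, -6.3]
gripper_width: 0.0107
```

step_arm --deltas '[0,0,0,0,0,0,1,0,0,0,0,0,0,1]'

```text
time: 39.83
tcp_pos: [0.698, -0.11, 0.2379]
ee_rot: [0.117, -0.697, 0.117, 0.698]
wrist_force: [-1.4, -0.6, -5.9]
gripper_width: 0.0108
```

Run:
```python
from kin import *
psi=-1.9; d=np.array([np.cos(psi),np.sin(psi),0])
lip=PAN-.045*d+[0,0,.19]
p,Rt=tray_tcp(lip,psi,0); go(p,Rt)
dd=cam("scene"); d2=cam("top")
Rt,RT=toolR(psi,0); print("lip px",proj(dd,lip),proj(d2,lip),"pan rim", proj(dd,PAN+[0,0,.15]),proj(d2,PAN+[0,0,.15]))
im=dd["img"].copy()
for a in (lip+RT@[0,.08,0],lip+RT@[0,-.08,0],lip): cv2.circle(im,tuple(int(v) for v in proj(dd,a)[0]),2,(255,0,0),-1)
for a in circ(.105,.15,36)+PAN: cv2.circle(im,tuple(int(v) for v in proj(dd,a)[0]),1,(0,255,0),-1)
cv2.imwrite("pics/s15.png",cv2.resize(im[180:420,20:300,::-1],None,fx=2.5,fy=2.5,interpolation=cv2.INTER_CUBIC))
im=d2["img"].copy()
for a in (lip+RT@[0,.08,0],lip+RT@[0,-.08,0],lip): cv2.circle(im,tuple(int(v) for v in proj(d2,a)[0]),2,(255,0,0),-1)
for a in circ(.105,.15,36)+PAN: cv2.circle(im,tuple(int(v) for v in proj(d2,a)[0]),1,(0,255,0),-1)
cv2.imwrite("pics/t15.png",cv2.resize(im[100:300,280:500,::-1],None,fx=2.8,fy=2.8,interpolation=cv2.INTER_CUBIC))
```

```text
t 39.83 tcp [ 0.698  -0.11    0.2379] w 0.0108 F [-1.4 -0.6 -5.9]
 shift cm now-axes [ 0.07  0.03 -0.06]
 rotvec [-0.0023  0.0004 -0.0002]  shift cm target-axes [ 0.07  0.03 -0.06]
lip px [[177.50702846 327.61163644]] [[401.27402637 176.00217449]] pan rim [[158.08165191 346.25713344]] [[412.91540276 184.84429313]]
```

View pics/s15.png

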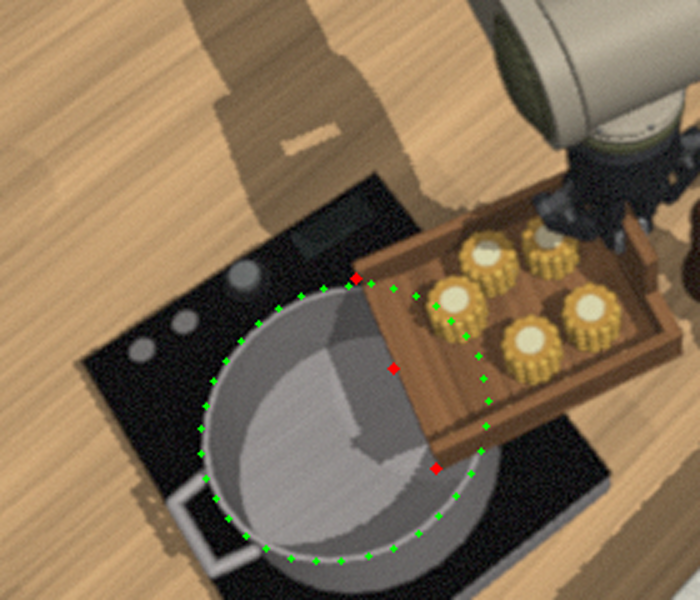

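View pics/t15.png

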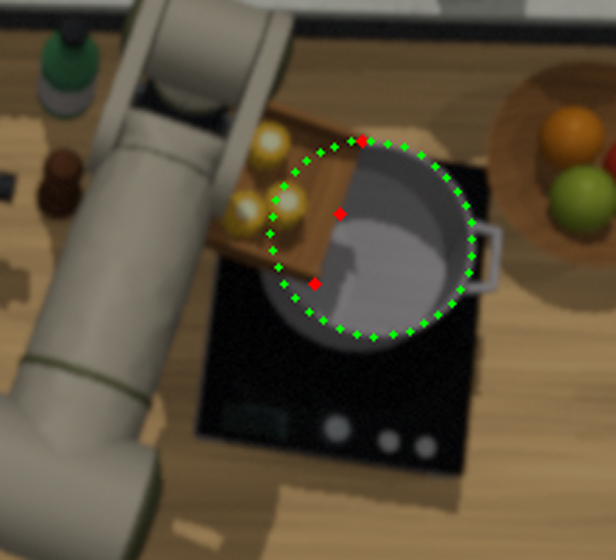

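step_arm --deltas '[0,0,0,-1.6,1.1,0,1,0,0,-0.0873,0,0,0,1,0,0,0,-1.6,1.1,0,1,0,0,-0.0873,0,0,0,1,0,0,0,-1.6,0.5,0,1,0,0,-0.0873,0,0,0,1,0,0,0,-1.6,0.5,0,1,0,0,-0.0873,0,0,0,1,0,0,0,-1.6,0.5,0,1,0,0,-0.0873,0,0,0,1]'

```text
time: 41.18
tcp_pos: [0.6819, -0.1587, 0.3148]
ee_rot: [-0.263, 0.708, 0.036, -0.655]
wrist_force: [0.7, -0.4, -6.0]
gripper_width: 0.0105
```

```bash
cat >> kin.py <<'E'
def tray_now():
    s,Rm=st(); RT=np.c_[Rm[:,1],-Rm[:,2],-Rm[:,0]]; g=s["tcp_pos"]-.011*Rm[:,0]; o=g-RT@gt; return o,RT,o+RT@[.098,0,.014],np.degrees(np.arccos(RT[2,2]))
E
python3 - <<'E'
from kin import *
o,RT,l,a=tray_now(); print("lip",l,"dist",np.hypot(*(l-PAN)[:2]),"dip",a)
dd=cam("scene"); cv2.imwrite("pics/s16.png",cv2.resize(dd["img"][150:420,20:300,::-1],None,fx=2.2,fy=2.2,interpolation=cv2.INTER_CUBIC))
E
```

```text
lip [ 0.63362894 -0.30073539  0.19363498] dist 0.030967930256364015 dip 24.76211139275922
```

View pics/s16.png

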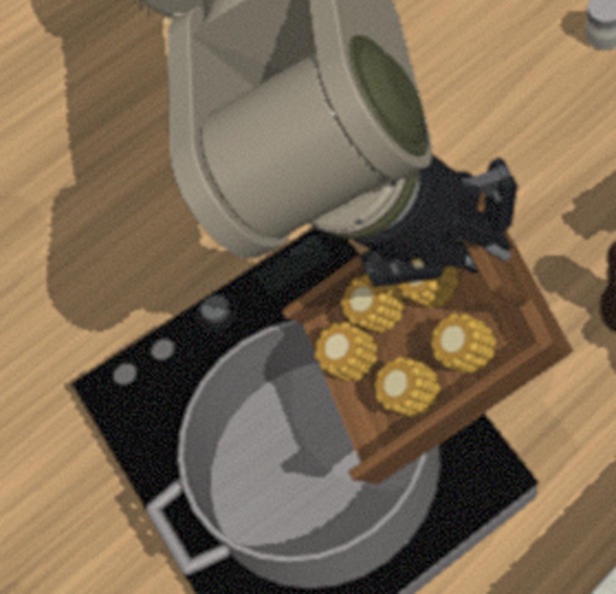

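step_arm --deltas '[0,0,0,-1.45,0.5,0,1,0,0,-0.0873,0,0,0,1,0,0,0,-1.45,0.5,0,1,0,0,-0.0873,0,0,0,1,0,0,0,-1.5,0.5,0,1,0,0,-0.0873,0,0,0,1,0,0,0,-1.5,0.5,0,1,0,0,-0.0873,0,0,0,1,0,0,0,-1.6,0.5,0,1,0,0,-0.0873,0,0,0,1]'

```text
time: 42.48
tcp_pos: [0.6608, -0.2191, 0.361]
ee_rot: [-0.398, 0.684, 0.188, -0.582]
wrist_force: [0.3, -0.4, -2.7]
gripper_width: 0.0105
```

Run:
```python
from kin import *
o,RT,l,a=tray_now(); print("lip",l,"dist",np.hypot(*(l-PAN)[:2]),"dip",a)
dd=cam("scene"); cv2.imwrite("pics/s17.png",cv2.resize(dd["img"][150:420,20:300,::-1],None,fx=2.2,fy=2.2,interpolation=cv2.INTER_CUBIC))
```

```text
lip [ 0.63393338 -0.29967357  0.18787286] dist 0.0320709808380118 dip 49.696885976504724
```

View pics/s17.png

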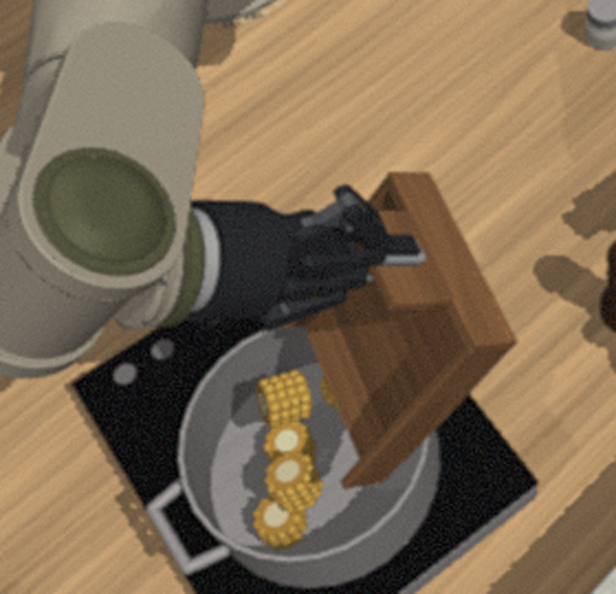

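step_arm --deltas '[0,0,0,-1.6,0.5,0,1,0,0,-0.0873,0,0,0,1,0,0,0,-1.6,0.5,0,1,0,0,-0.0873,0,0,0,1,0,0,0,0,0,0,1,0,0,0,0,0,0,1,0,0,0,0,0,0,1,0,0,0,0,0,0,1]'

```text
time: 43.52
tcp_pos: [0.651, -0.2472, 0.3695]
ee_rot: [-0.449, 0.662, 0.247, -0.546]
wrist_force: [-0.1, 0.0, -2.1]
gripper_width: 0.0105
```

Run:
```python
from kin import *
o,RT,l,a=tray_now(); print("lip",l,"dist",np.hypot(*(l-PAN)[:2]),"dip",a)
dd=cam("scene"); cv2.imwrite("pics/s18.png",cv2.resize(dd["img"][230:420,60:260,::-1],None,fx=3.1,fy=3.1,interpolation=cv2.INTER_CUBIC))
```

```text
lip [ 0.63378749 -0.29720315  0.18405955] dist 0.03437245534720193 dip 59.93115986307716
```

View pics/s18.png

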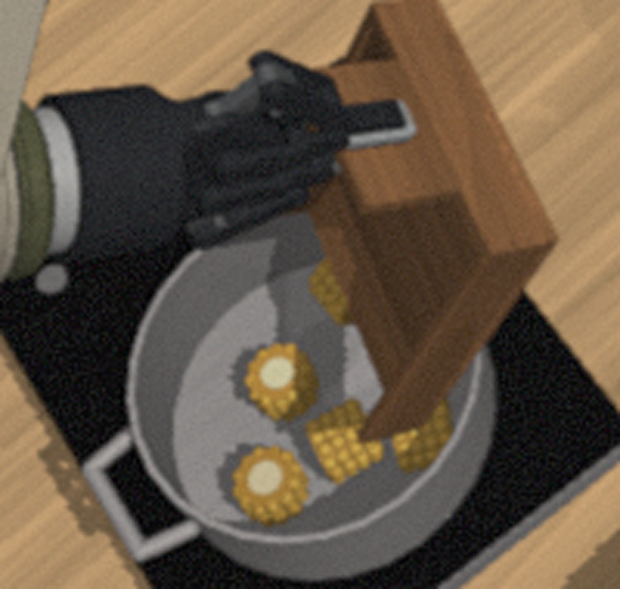

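step_arm --deltas '[0,0,0.1743,0,0,0,1,0,0,0.1743,0,0,0,1,0,0,0.1743,0,0,0,1,0,0,0.1743,0,0,0,1,0,0,0.1743,0,0,0,1,0,0,0.1743,0,0,0,1,0,0,0,0,0,0,1,0,0,0,0,0,0,1]'

```text
time: 44.58
tcp_pos: [0.6508, -0.2479, 0.3687]
ee_rot: [0.119, -0.697, 0.115, 0.697]
wrist_force: [-0.0, -1.5, -3.6]
gripper_width: 0.0106
```

Run:
```python
from kin import *
P=json.load(open("P.json"))
o,RT,l,a=tray_now(); print("lip",l,"dip",a)
Rt=toolR(-1.655,0)[0]
go([.5245,.1362,.2],Rt)
s,Rm=st(); print(np.round(s["q"],2))
dd=cam("scene"); cv2.imwrite("pics/s19.png",cv2.resize(dd["img"][:,:,::-1],None,fx=1.4,fy=1.4,interpolation=cv2.INTER_CUBIC))
```

```text
lip [ 0.589728   -0.4243586   0.32055846] dip 0.3058500032295141
t 44.58 tcp [ 0.6508 -0.2479  0.3687] w 0.0106 F [-0.  -1.5 -3.6]
 shift cm now-axes [ 17.07 -32.09  24.46]
 rotvec [-0.2485  0.0007  0.0053]  shift cm target-axes [ 16.87 -37.21  15.81]
[-0.53  0.75  0.49  0.01  1.91  1.37]
```

View pics/s19.png

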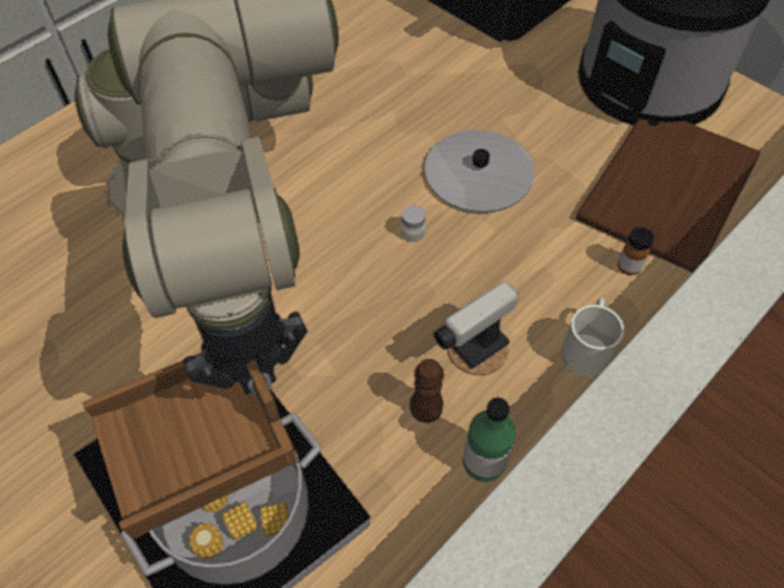

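step_arm --deltas '[-0.1245,0,0.0026,0,0,0,1,-0.124,0,0.0026,0,0,0,1,0,0,0,0,-3.2,1.3,1,0,0,0,0,-5,2.12,1,0,0,0,0,-5,2.12,1,0,0,0,0,-5,2.12,1,0,0,0,0,-5,2.12,1,0,0,0,0,-5,2.12,1,0,0,0,0,-5,2.12,1,0,0,0,0,-4,1.8,1,0,0,0,0,0,0,1,0,0,0,0,0,0,1]'

```text
time: 46.12
tcp_pos: [0.5247, 0.1354, 0.3678]
ee_rot: [0.029, -0.706, 0.031, 0.707]
wrist_force: [-0.2, -0.3, -3.3]
gripper_width: 0.0108
```

Run:
```python
from kin import *
go([.5245,.1362,.0615],toolR(-1.655,0)[0])
```

```text
t 46.12 tcp [0.5247 0.1354 0.3678] w 0.0108 F [-0.2 -0.3 -3.3]
 shift cm now-axes [ 3.063e+01 -1.600e-01 -2.000e-02]
 rotvec [-0.0011  0.0012 -0.0027]  shift cm target-axes [ 3.063e+01 -7.000e-02  2.000e-02]
```

step_arm --deltas '[0,0,0,5,0,0,1,0,0,0,5,0,0,1,0,0,0,5,0,0,1,0,0,0,5,0,0,1,0,0,0,5,0,0,1,0,0,0,3,0,0,1,0,0,0,1.5,0,0,1,0,0,0,0.7,0,0,1,0,0,0,0.2,0,0,1,0,0,0,0,0,0,1,0,0,0,0,0,0,1]'

```text
time: 47.5
tcp_pos: [0.5244, 0.1354, 0.0647]
ee_rot: [-0.028, 0.707, -0.031, -0.706]
wrist_force: [0.3, 0.3, -3.3]
gripper_width: 0.0106
```

step_arm --deltas '[0,0,0,0.15,0,0,1,0,0,0,0.1,0,0,1,0,0,0,0.05,0,0,1,0,0,0,0,0,0,1]'

```text
time: 48.0
tcp_pos: [0.524, 0.1354, 0.0613]
ee_rot: [0.028, -0.706, 0.031, 0.707]
wrist_force: [-3.2, -0.1, 2.9]
gripper_width: 0.0106
```

step_arm --deltas '[0,0,0,0,0,0,0.7,0,0,0,0,0,0,0.45,0,0,0,0,0,0,0.45,0,0,0,0,0,0,0.45,0,0,0,-2,0,0,0.45,0,0,0,-5,0,0,0.45,0,0,0,-5,0,0,0.45,0,0,0,-5,0,0,0.45,0,0,0,0,0,0,0.45]' --newtons 40

```text
time: 49.12
tcp_pos: [0.5255, 0.136, 0.2347]
ee_rot: [-0.028, 0.709, -0.031, -0.704]
wrist_force: [-0.3, 0.4, -0.2]
gripper_width: 0.0468
```

Run:
```python
from kin import *
go([.43,.44,.25],toolR(-1.655,0)[0])
d=cam("scene"); d2=cam("top")
cv2.imwrite("pics/s20.png",cv2.resize(d["img"][:,:,::-1],None,fx=1.4,fy=1.4,interpolation=cv2.INTER_CUBIC))
cv2.imwrite("pics/t20.png",cv2.resize(d2["img"][:,:,::-1],None,fx=1.4,fy=1.4,interpolation=cv2.INTER_CUBIC))
lid=[np.r_[circ(.107,0.008),circ(.107,.012),circ(.03,.022)],np.r_[circ(.017,.03),circ(.017,.054)]]
for n,dd in(("scene",d),("top",d2)):
    L=imaging.regions_of(n,"lid"); print(n,[(r["conf"],r["point"],r["mask"].sum()) for r in L])
    for r in L:
        if r["mask"].sum()>2500: print(fit([dd],[r["mask"].astype(float)],lid,(.43,.44,0),yaw=False))
    hsv=cv2.cvtColor(dd["img"],cv2.COLOR_RGB2HSV); 
    for r in L:
        if r["mask"].sum()>2500:
            mm=cv2.morphologyEx(r["mask"].astype(np.uint8),cv2.MORPH_CLOSE,np.ones((15,15)))
            k=((hsv[:,:,2]<45)&(mm>0)).astype(np.uint8); c=cv2.connectedComponentsWithStats(k); 
            print("knob",[(s.tolist(),np.round(ce,1),np.round(ray(dd,ce,.045),4)) for s,ce in zip(c[2][1:],c[3][1:]) if s[4]>15])
```

```text
t 49.12 tcp [0.5255 0.136  0.2347] w 0.0468 F [-0.3  0.4 -0.2]
 shift cm now-axes [ -1.69 -29.49  12.04]
 rotvec [ 0.0007 -0.0068 -0.0027]  shift cm target-axes [ -1.53 -29.49  12.08]
scene [(0.78, [343.6, 125.1], np.int64(3205)), (0.56, [294.9, 160.8], np.int64(383)), (0.43, [301.9, 278.3], np.int64(885)), (0.17, [152.2, 352.7], np.int64(465))]
(array([0.4309952 , 0.43715681]), np.float64(0.1517494111529167))
knob [([338, 107, 11, 13, 109], array([343. , 112.7]), array([0.4324, 0.4338, 0.045 ]))]
top [(0.94, [153.2, 249.5], np.int64(3730))]
(array([0.43115337, 0.43648043]), np.float64(0.01925038111759449))
knob [([149, 244, 10, 9, 74], array([153.3, 248.1]), array([0.4299, 0.4356, 0.045 ]))]
```

View pics/s20.png

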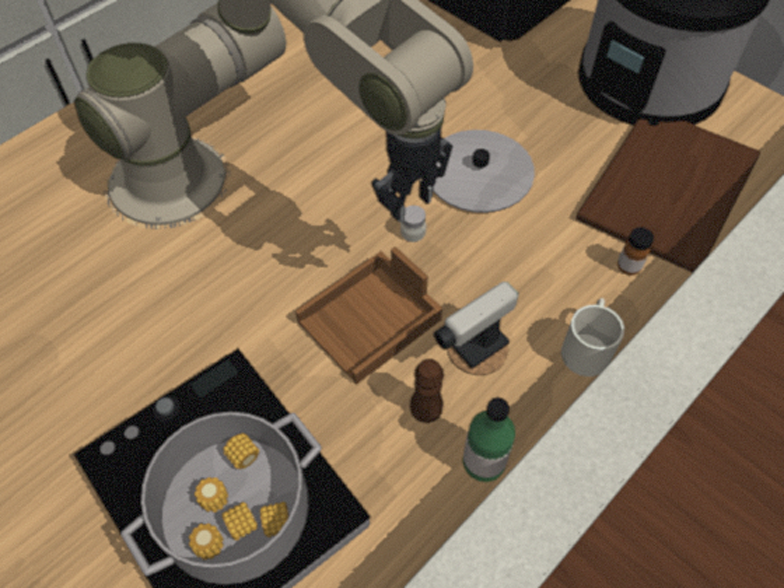

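Run:
```python
from kin import *
P=json.load(open("P.json")); s,Rm=st(); Rt=toolR(-1.655,0)[0]
a=np.array([.5255,.136,.235]); b=np.array([.4312,.4358,.235]); c=np.array([.6235,-.33,.30])
poses=[(a+(b-a)*t,Rt) for t in np.linspace(0,1,6)]+[(np.array([.4312,.4358,z]),Rt) for z in(.1,.04,.3)]+[(b+[0,0,.065]+(c-b-[0,0,.065])*t,Rt) for t in np.linspace(0,1,6)]+[(c+[0,0,-.118],Rt)]
for o in track(poses,s["q"],P): print(np.round(o[0],2),round(o[1],4),round(o[2],2))
go([.4312,.4358,.040],Rt)
```

```text
[0.04 0.36 1.45 0.   1.34 1.69] 0.0 0.01
[ 0.15  0.36  1.45 -0.    1.34  1.81] 0.0 0.12
[ 0.27  0.37  1.43 -0.    1.34  1.93] 0.0 0.12
[ 0.39  0.41  1.38 -0.    1.36  2.04] 0.0 0.12
[0.5  0.45 1.31 0.   1.38 2.15] 0.0 0.11
[0.6  0.51 1.22 0.   1.41 2.25] 0.0 0.1
[ 0.6   0.64  1.38 -0.    1.12  2.25] 0.0 0.29
[0.6  0.71 1.42 0.   1.01 2.25] 0.0 0.12
[0.6  0.49 1.09 0.   1.56 2.25] 0.0 0.56
[0.6  0.49 1.09 0.   1.56 2.25] 0.0 0.0
[ 0.33  0.33  1.32 -0.    1.49  1.98] 0.0 0.27
[ 0.03  0.28  1.39 -0.    1.48  1.68] 0.0 0.3
[-0.26  0.33  1.32  0.    1.49  1.4 ] 0.0 0.28
[-0.48  0.48  1.1   0.    1.56  1.17] 0.0 0.23
[-0.65  0.74  0.67  0.    1.73  1.  ] 0.0 0.43
[-0.65  0.77  0.92 -0.    1.45  1.  ] 0.0 0.28
t 49.33 tcp [0.5237 0.1358 0.2296] w 0.0472 F [ 0.3 -0.1 -0.6]
 shift cm now-axes [ 18.88 -29.19  11.67]
 rotvec [ 0.0005  0.0031 -0.0039]  shift cm target-axes [ 18.96 -29.11  11.74]
```

step_arm --deltas '[0,0.003,-0.004,0,0,0,0.45,0,0,0,0,-4.85,1.96,0.4,0,0,0,0,-4.85,1.96,0.4,0,0,0,0,-4.85,1.96,0.4,0,0,0,0,-4.85,1.96,0.4,0,0,0,0,-4.85,1.95,0.4,0,0,0,0,-4.86,1.95,0.4,0,0,0,5,0,0,0.4,0,0,0,5,0,0,0.4,0,0,0,0,0,0,0.4,0,0,0,0,0,0,0.4]'

```text
time: 50.7
tcp_pos: [0.4326, 0.4362, 0.1328]
ee_rot: [-0.03, 0.708, -0.029, -0.705]
wrist_force: [-0.1, 0.0, 0.9]
gripper_width: 0.0514
```

Run:
```python
from kin import *
Rt=toolR(-1.655,0)[0]
go([.4312,.4358,.040],Rt)
d=cam("scene"); cv2.imwrite("pics/s21.png",cv2.resize(d["img"][60:220,250:450,::-1],None,fx=3.3,fy=3.3,interpolation=cv2.INTER_CUBIC))
print(proj(d,[.4312,.4358,.054]))
```

```text
t 50.7 tcp [0.4326 0.4362 0.1328] w 0.0514 F [-0.1  0.   0.9]
 shift cm now-axes [9.28 0.07 0.18]
 rotvec [ 0.0003 -0.0043  0.0021]  shift cm target-axes [9.28 0.05 0.14]
[[343.48636829 109.73511333]]
```

View pics/s21.png

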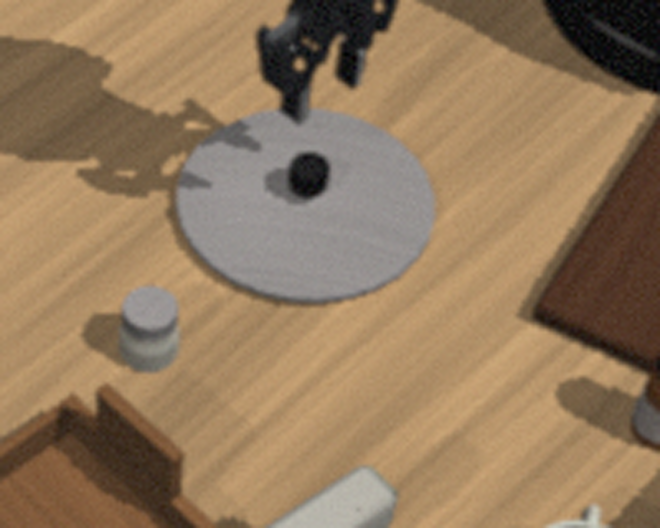

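step_arm --deltas '[0,-0.004,0.002,0,0,0.12,0.36,0,0,0,4,0,0,0.36,0,0,0,3,0,0,0.36,0,0,0,1.5,0,0,0.36,0,0,0,0.7,0,0,0.36,0,0,0,0,0,0,0.36,0,0,0,0,0,0,0.36]'

```text
time: 51.62
tcp_pos: [0.4309, 0.4361, 0.0399]
ee_rot: [0.029, -0.706, 0.03, 0.707]
wrist_force: [0.4, 0.4, 0.5]
gripper_width: 0.0543
```

Run:
```python
from kin import *
go([.4312,.4358,.040],toolR(-1.655,0)[0])
```

```text
t 51.62 tcp [0.4309 0.4361 0.0399] w 0.0543 F [0.4 0.4 0.5]
 shift cm now-axes [-0.01  0.03 -0.03]
 rotvec [ 0.0006  0.0003 -0.0005]  shift cm target-axes [-0.01  0.03 -0.03]
```

step_arm --deltas '[0,0,0,0,0,0,0.6,0,0,0,0,0,0,1,0,0,0,0,0,0,1,0,0,0,0,0,0,1,0,0,0,0,0,0,1]' --newtons 80

```text
time: 52.25
tcp_pos: [0.4308, 0.4362, 0.0401]
ee_rot: [0.029, -0.706, 0.03, 0.707]
wrist_force: [-2.4, -0.0, 5.3]
gripper_width: 0.0313
```

Run:
```python
from kin import *
go([.4312,.4358,.25],toolR(-1.655,0)[0])
```

```text
t 52.25 tcp [0.4308 0.4362 0.0401] w 0.0313 F [-2.4 -0.   5.3]
 shift cm now-axes [-20.99   0.04  -0.03]
 rotvec [ 0.0007  0.0002 -0.0002]  shift cm target-axes [-20.99   0.04  -0.04]
```

step_arm --deltas '[0,0,0,-1,0,0,1,0,0,0,-2,0,0,1,0,0,0,-4,0,0,1,0,0,0,-5,0,0,1,0,0,0,-5,0,0,1,0,0,0,-5,0,0,1,0,0,0,-3,0,0,1,0,0,0,-1,0,0,1,0,0,0,0,0,0,1,0,0,0,0,0,0,1]'

```text
time: 53.5
tcp_pos: [0.4306, 0.4359, 0.297]
ee_rot: [0.028, -0.705, 0.031, 0.708]
wrist_force: [-0.5, -0.0, -4.1]
gripper_width: 0.0316
```

Run:
```python
from kin import *
go([.6235,-.33,.30],toolR(-1.655,0)[0])
d=cam("scene"); d2=cam("top")
cv2.imwrite("pics/s22.png",cv2.resize(d["img"][:,:,::-1],None,fx=1.4,fy=1.4,interpolation=cv2.INTER_CUBIC))
```

```text
t 53.5 tcp [0.4306 0.4359 0.297 ] w 0.0316 F [-0.5 -0.  -4.1]
 shift cm now-axes [ -0.13  74.71 -25.62]
 rotvec [ 0.0006  0.0041 -0.0036]  shift cm target-axes [ -0.3   74.7  -25.66]
```

View pics/s22.png

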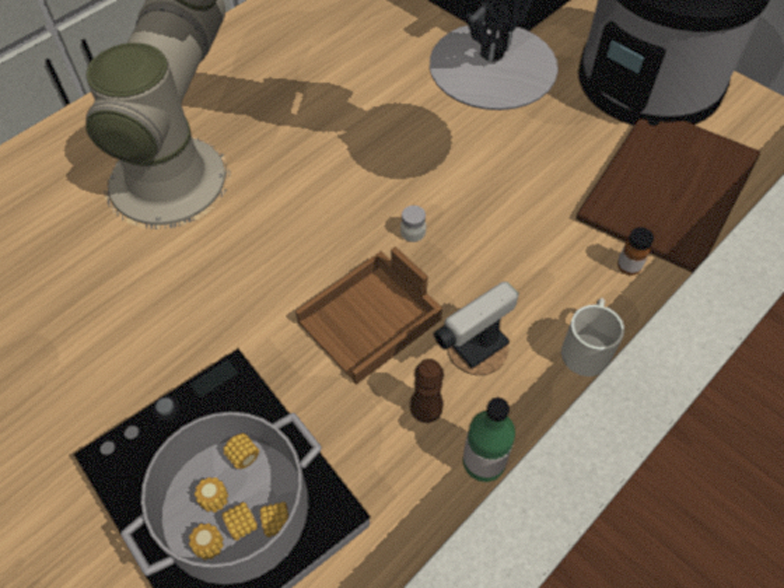

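step_arm --deltas '[0,0,0,0,2.5,-0.86,1,0,0.004,-0.003,0,5.6,-1.92,1,0,0,0,0,5.6,-1.92,1,0,0,0,0,5.6,-1.92,1,0,0,0,0,5.6,-1.92,1,0,0,0,0,5.6,-1.92,1,0,0,0,0,5.6,-1.92,1,0,0,0,0,5.6,-1.92,1,0,0,0,0,5.6,-1.92,1,0,0,0,0,5.6,-1.92,1,0,0,0,0,5.6,-1.92,1,0,0,0,0,2.5,-0.86,1]'

```text
time: 55.1
tcp_pos: [0.5883, -0.1922, 0.2972]
ee_rot: [-0.031, 0.707, -0.03, -0.706]
wrist_force: [-0.5, 0.7, -3.9]
gripper_width: 0.0314
```

Run:
```python
from kin import *
ds=[cam("scene"),cam("top")]
pan=[np.r_[circ(.105,.15),circ(.105,.055)],box(-.045,.045,-.137,.137,.130,.138)]
from math import *
go([.6235,-.33,.30],toolR(-1.655,0)[0])
for n,d in zip(("scene","top"),ds):
    for k in ("pan_rim","pan"):
        L=[r for r in imaging.regions_of(n,k) if r["mask"].sum()>3500]
        for r in L: print(n,k,r["mask"].sum(),r["conf"],fit([d],[r["mask"].astype(float)],pan,(.6235,-.33,-.1)))
cv2.imwrite("pics/t23.png",cv2.resize(ds[1]["img"][80:300,280:500,::-1],None,fx=2.7,fy=2.7,interpolation=cv2.INTER_CUBIC))
```

```text
t 55.2 tcp [ 0.5883 -0.192   0.2969] w 0.0316 F [-0.3  0.7 -3.3]
 shift cm now-axes [-0.33 13.44 -4.71]
 rotvec [-0.0028 -0.0003  0.0017]  shift cm target-axes [-0.31 13.46 -4.67]
scene pan_rim 9120 0.75 (array([ 0.62209682, -0.32956868, -0.09241329]), np.float64(0.4593773649810801))
scene pan 9209 0.79 (array([ 0.62212343, -0.32977378, -0.10454047]), np.float64(0.44461492274181913))
```

View pics/t23.png

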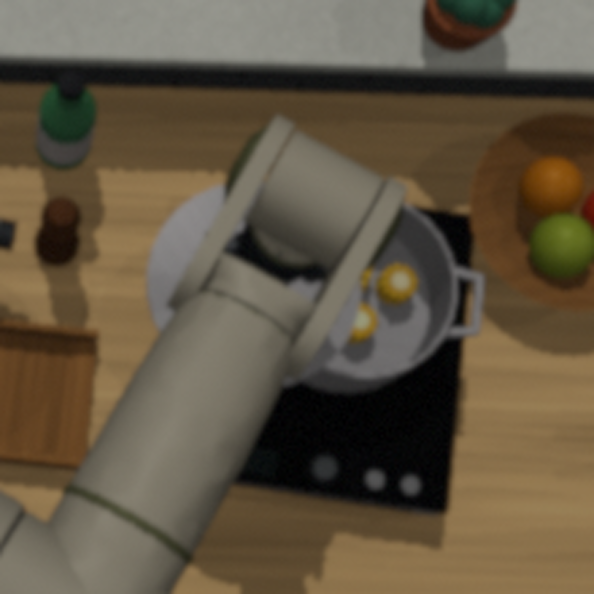

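step_arm --deltas '[0,0,0,0,3,-1.05,1,-0.0028,0,0.0017,0,5,-1.75,1,0,0,0,0,3.5,-1.2,1,0,0,0,0,1.5,-0.53,1,0,0,0,0,0.45,-0.15,1,0,0,0,4,0,0,1,0,0,0,3.5,0,0,1,0,0,0,1.5,0,0,1,0,0,0,0,0,0,1,0,0,0,0,0,0,1]'

```text
time: 56.65
tcp_pos: [0.6247, -0.3272, 0.2107]
ee_rot: [-0.028, 0.708, -0.029, -0.705]
wrist_force: [0.5, 0.8, -4.0]
gripper_width: 0.0319
```

Run:
```python
from kin import *
ds=[cam("scene"),cam("top")]
go([.6231,-.33,.182],toolR(-1.655,0)[0])
s,Rm=st(); lz=s["tcp_pos"][2]-.040
for n,d in zip("st",ds):
    im=cv2.resize(d["img"],None,fx=4,fy=4,interpolation=cv2.INTER_CUBIC)
    def dots(Q,col):
        for a in proj(d,Q): cv2.circle(im,tuple(int(v) for v in (a+.5)*4),1,col,-1)
    dots(circ(.107,0,90)+[s["tcp_pos"][0],s["tcp_pos"][1],lz+.009],(255,0,0)); dots(circ(.105,.15,90)+[.6231,-.33,0],(0,255,0))
    c=proj(d,[.6231,-.33,.15])[0]*4; x0=int(c[0]-300);y0=int(c[1]-300)
    cv2.imwrite(f"pics/{n}24.png",im[max(y0,0):y0+560,max(x0,0):x0+620,::-1])
```

```text
t 56.75 tcp [ 0.6246 -0.3273  0.2102] w 0.0313 F [ 0.2  0.5 -3.2]
 shift cm now-axes [2.82 0.27 0.14]
 rotvec [ 0.0035 -0.0045 -0.0017]  shift cm target-axes [2.82 0.28 0.12]
```

View pics/s24.png

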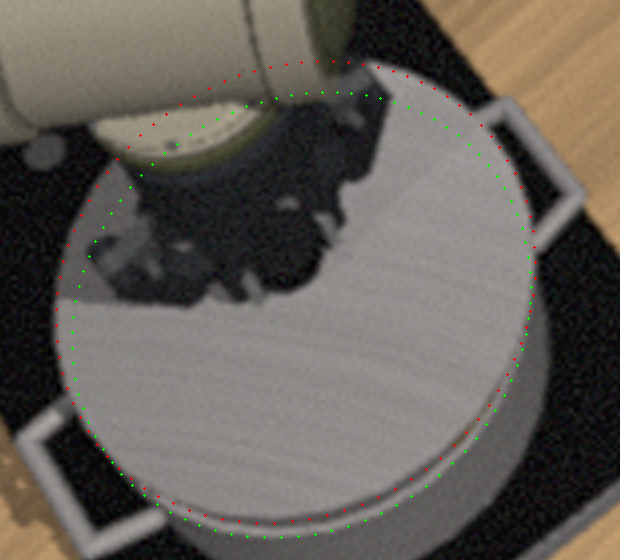

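View pics/t24.png

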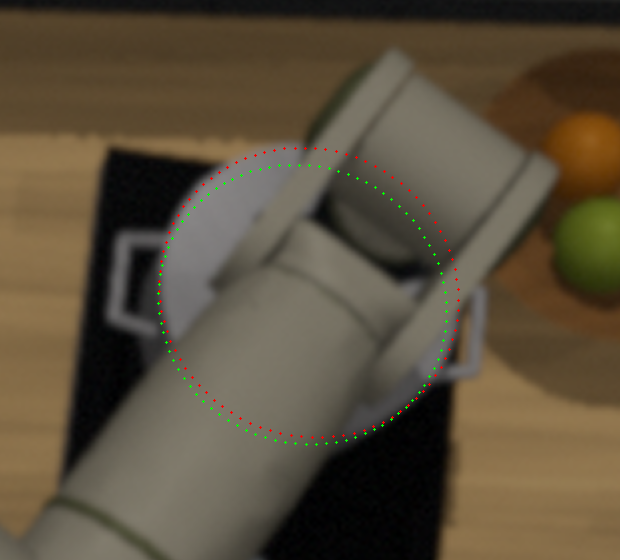

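step_arm --deltas '[0.0035,-0.0045,-0.0017,0,0.28,0.12,1,0,0,0,1,0,0,1,0,0,0,0.7,0,0,1,0,0,0,0,0,0,1,0,0,0,0,0,0,1]'

```text
time: 57.38
tcp_pos: [0.6228, -0.3298, 0.1918]
ee_rot: [0.03, -0.706, 0.029, 0.707]
wrist_force: [-0.8, -1.1, -3.8]
gripper_width: 0.0311
```

Run:
```python
from kin import *
ds=[cam("scene"),cam("top")]
go([.6231,-.33,.182],toolR(-1.655,0)[0])
s,Rm=st(); lz=s["tcp_pos"][2]-.040
for n,d in zip("s",ds):
    im=cv2.resize(d["img"],None,fx=4,fy=4,interpolation=cv2.INTER_CUBIC)
    def dots(Q,col):
        for a in proj(d,Q): cv2.circle(im,tuple(int(v) for v in (a+.5)*4),1,col,-1)
    dots(circ(.107,0,90)+[s["tcp_pos"][0],s["tcp_pos"][1],lz+.009],(255,0,0)); dots(circ(.105,.15,90)+[.6231,-.33,0],(0,255,0))
    c=proj(d,[.6231,-.33,.15])[0]*4; x0=int(c[0]-300);y0=int(c[1]-300)
    cv2.imwrite(f"pics/{n}25.png",im[max(y0,0):y0+600,max(x0,0):x0+620,::-1])
```

```text
t 57.48 tcp [ 0.6229 -0.3298  0.192 ] w 0.0316 F [-0.1  0.1 -4.7]
 shift cm now-axes [ 1.    0.02 -0.03]
 rotvec [-0.      0.0016  0.001 ]  shift cm target-axes [ 1.    0.02 -0.03]
```

View pics/s25.png

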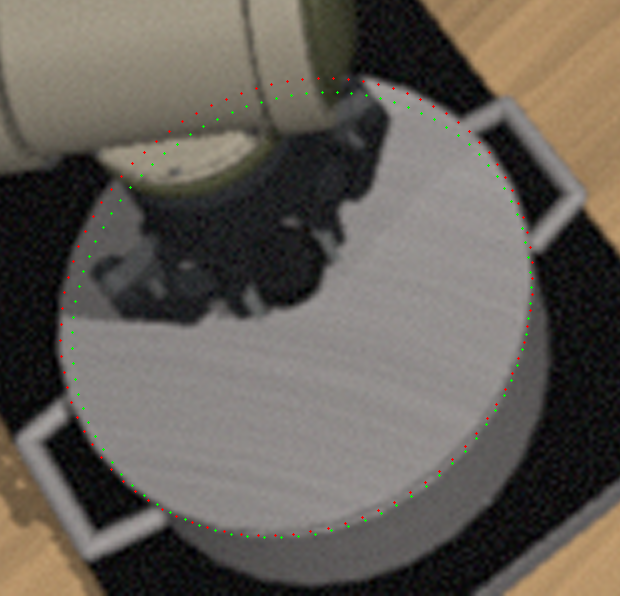

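Aligned. Lower in small steps watching the force.

step_arm --deltas '[0,0,0,0.3,0,0,1,0,0,0,0.3,0,0,1,0,0,0,0,0,0,1]'

```text
time: 57.85
tcp_pos: [0.6226, -0.3297, 0.1851]
ee_rot: [0.03, -0.706, 0.029, 0.707]
wrist_force: [-0.6, 0.4, -3.6]
gripper_width: 0.0319
```

step_arm --deltas '[0,0,0,0.3,0,0,1,0,0,0,0,0,0,1]'

```text
time: 58.1
tcp_pos: [0.6227, -0.3298, 0.1824]
ee_rot: [0.03, -0.706, 0.029, 0.707]
wrist_force: [0.3, -0.4, -4.2]
gripper_width: 0.0316
```

step_arm --deltas '[0,0,0,0.1,0,0,1,0,0,0,0,0,0,1]'

```text
time: 58.35
tcp_pos: [0.6227, -0.3298, 0.1821]
ee_rot: [0.03, -0.706, 0.029, 0.707]
wrist_force: [-1.6, 1.2, 1.1]
gripper_width: 0.0317
```

Seated (load lifted off). Release and rise.

step_arm --deltas '[0,0,0,0,0,0,0.7,0,0,0,0,0,0,0.36,0,0,0,0,0,0,0.36,0,0,0,0,0,0,0.36,0,0,0,-2,0,0,0.36,0,0,0,-4,0,0,0.36,0,0,0,-4,0,0,0.36,0,0,0,0,-5,2,0.36,0,0,0,0,-5,2,0.36,0,0,0,0,-5,2,0.36,0,0,0,0,0,0,0.36]'

```text
time: 59.72
tcp_pos: [0.5752, -0.1724, 0.2831]
ee_rot: [0.029, -0.706, 0.028, 0.707]
wrist_force: [0.4, 0.0, -0.4]
gripper_width: 0.0542
```

Run:
```python
from kin import *
ds=[cam("scene"),cam("top")]
go([.43,-.305,.2],toolR(-1.655,0)[0])
for n,d in zip("st",ds):
    im=cv2.resize(d["img"],None,fx=4,fy=4,interpolation=cv2.INTER_CUBIC)
    def dots(Q,col):
        for a in proj(d,Q): cv2.circle(im,tuple(int(v) for v in (a+.5)*4),1,col,-1)
    dots(circ(.107,0,90)+[.6227,-.3298,.151],(255,0,0))
    psi=-.10; t=np.array([.6231-.193*np.cos(psi),-.33-.193*np.sin(psi),.075]); print("timer est",t)
    dots(circ(.013,0,40)+t,(0,0,255))
    c=proj(d,[.58,-.32,.15])[0]*4; x0=max(int(c[0]-350),0);y0=max(int(c[1]-350),0)
    cv2.imwrite(f"pics/{n}26.png",im[y0:y0+600,x0:x0+750,::-1])
for n,d in zip(("scene","top"),ds):
    for k in("timer_top","timer","lid"):
        L=imaging.regions_of(n,k); print(n,k,[(round(r["conf"],2),r["point"],r["mask"].sum(),np.round(ray(d,r["point"],.075 if k!="lid" else .16),4)) for r in L])
```

```text
t 59.83 tcp [ 0.5759 -0.1755  0.2824] w 0.0546 F [ 0.2 -0.8 -0.6]
 shift cm now-axes [ 8.24 14.13 13.44]
 rotvec [0.0003 0.0013 0.0007]  shift cm target-axes [ 8.24 14.13 13.45]
timer est [ 0.4310642  -0.31073215  0.075     ]
timer est [ 0.4310642  -0.31073215  0.075     ]
scene timer_top [(0.61, [117.2, 289.2], np.int64(137), array([ 0.4336, -0.3051,  0.075 ])), (0.41, [186.0, 396.4], np.int64(1942), array([ 0.7065, -0.3478,  0.075 ]))]
scene timer [(0.58, [118.5, 287.0], np.int64(116), array([ 0.4315, -0.3001,  0.075 ])), (0.41, [342.8, 233.4], np.int64(2034), array([0.6864, 0.1298, 0.075 ]))]
scene lid [(0.97, [154.8, 348.2], np.int64(10363), array([ 0.6262, -0.3374,  0.16  ])), (0.63, [118.4, 290.9], np.int64(126), array([ 0.4861, -0.3149,  0.16  ]))]
top timer_top [(0.53, [398.5, 254.5], np.int64(51), array([ 0.428, -0.301,  0.075]))]
top timer [(0.54, [402.3, 253.6], np.int64(56), array([ 0.431 , -0.3123,  0.075 ]))]
top lid [(0.56, [421.3, 193.2], np.int64(2538), array([ 0.5967, -0.3512,  0.16  ]))]
```

View pics/s26.png

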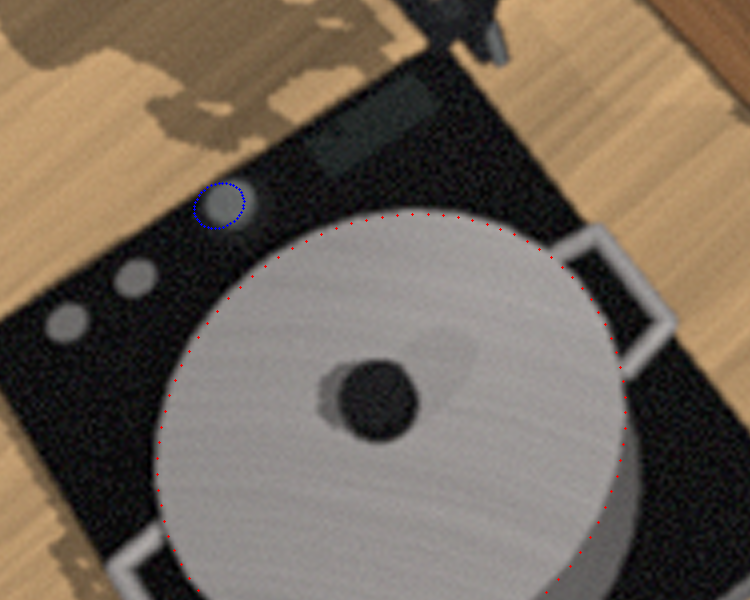

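View pics/t26.png

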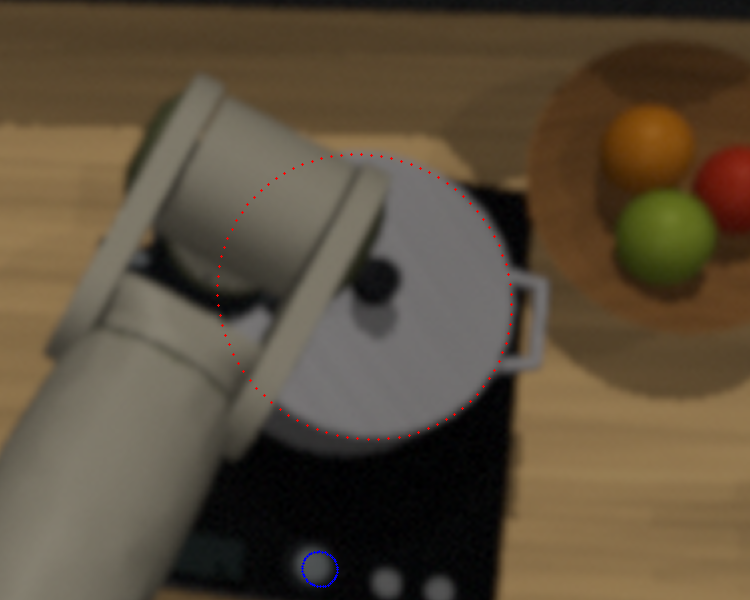

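step_arm --deltas '[0,0,0,0,3.6,3.3,1,0,0,0,0,3.6,3.3,1,0,0,0,0,3.5,3.3,1,0,0,0,0,3.5,3.35,1,0,0,0,5,0,0,1,0,0,0,5,0,0,1,0,0,0,4,0,0,1,0,0,0,3,0,0,1,0,0,0,1,0,0,1,0,0,0,0,0,0,1,0,0,0,0,0,0,1]'

```text
time: 61.5
tcp_pos: [0.4318, -0.3061, 0.1033]
ee_rot: [0.03, -0.706, 0.03, 0.707]
wrist_force: [-0.3, 0.2, -0.4]
gripper_width: -0.0
```

Run:
```python
from kin import *
d=cam("scene")
go([.432,-.306,.083],toolR(-1.655,0)[0])
s,Rm=st(); print(proj(d,s["tcp_pos"]+.008*Rm[:,0]),proj(d,[.432,-.306,.075]))
im=cv2.resize(d["img"],None,fx=4,fy=4,interpolation=cv2.INTER_CUBIC); cv2.imwrite("pics/s27.png",im[850:1400,250:900,::-1])
```

```text
t 61.55 tcp [ 0.4319 -0.306   0.1032] w 0.0001 F [0.1 0.4 0.2]
 shift cm now-axes [ 2.02 -0.   -0.02]
 rotvec [-0.0002  0.0005 -0.0002]  shift cm target-axes [ 2.02 -0.   -0.01]
[[113.91929811 284.75110336]] [[116.40655626 288.98168096]]
```

View pics/s27.png

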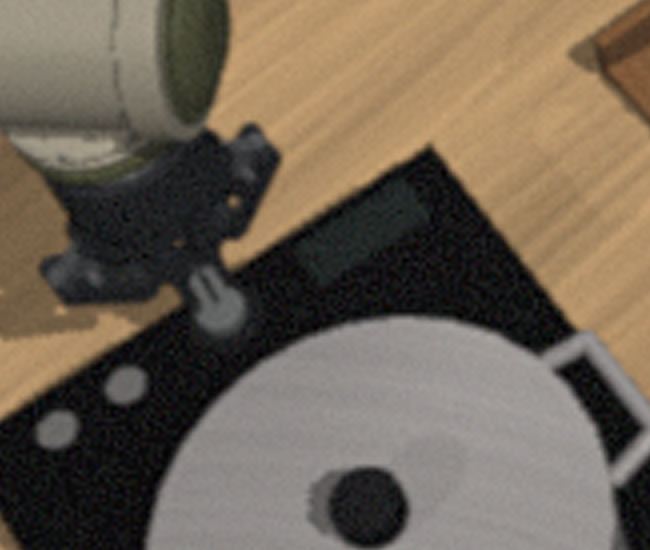

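step_arm --deltas '[0,0,0,1,0,0,1,0,0,0,0.8,0,0,1,0,0,0,0.3,0,0,1,0,0,0,0.3,0,0,1,0,0,0,0,0,0,1,0,0,0,0,0,0,1]'

```text
time: 62.3
tcp_pos: [0.4313, -0.3054, 0.0782]
ee_rot: [0.03, -0.706, 0.029, 0.707]
wrist_force: [-2.6, 1.7, 3.6]
gripper_width: 0.0001
```

step_arm --deltas '[0,0,0,0.15,0,0,1,0,0,0,0.15,0,0,1,0,0,0,0,0,0,1,0,0,0,0,0,0,1]'

```text
time: 62.8
tcp_pos: [0.4315, -0.3056, 0.0767]
ee_rot: [0.03, -0.706, 0.029, 0.707]
wrist_force: [-7.3, 6.7, 20.7]
gripper_width: 0.0002
```

step_arm --deltas '[0,0,0,-1,0,0,1,0,0,0,-3,0,0,1,0,0,0,-5,0,0,1,0,0,0,-5,0,0,1,0,0,0,-5,0,0,1,0,0,0,0,-5,0,1,0,0,0,0,-5,0,1,0,0,0,0,-5,0,1,0,0,0,0,0,0,1,0,0,0,0,0,0,1]'

```text
time: 64.05
tcp_pos: [0.4445, -0.1568, 0.2653]
ee_rot: [0.03, -0.706, 0.029, 0.707]
wrist_force: [0.3, -0.5, 0.6]
gripper_width: -0.0
```

Run:
```python
from kin import *
ds=[cam("scene"),cam("top")]
s=sensors.read_state(); print(s["time"],s["tcp_pos"],s["wrist_force"])
for n,d in zip("st",ds): cv2.imwrite(f"pics/{n}28.png",cv2.resize(d["img"][:,:,::-1],None,fx=1.4,fy=1.4,interpolation=cv2.INTER_CUBIC))
lid=[np.r_[circ(.107,.150),circ(.107,.152),circ(.03,.164)],np.r_[circ(.017,.172),circ(.017,.196)]]
for n,d in zip(("scene","top"),ds):
    for r in imaging.regions_of(n,"lid"):
        if r["mask"].sum()>3000: print(n,r["conf"],fit([d],[r["mask"].astype(float)],lid,(.623,-.33,0),yaw=False))
```

```text
64.15 [ 0.44436543 -0.15727344  0.26507823] [ 0.02965175  0.75671181 -0.72258957]
scene 0.78 (array([ 0.62137782, -0.32954157]), np.float64(0.009936680055822772))
top 0.72 (array([ 0.62439453, -0.33264767]), np.float64(0.04906561290853709))
```

View pics/s28.png

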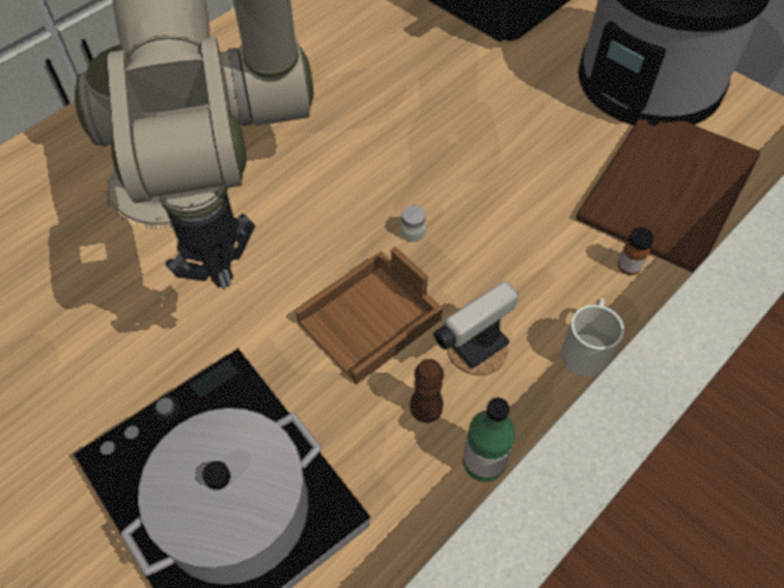

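View pics/t28.png

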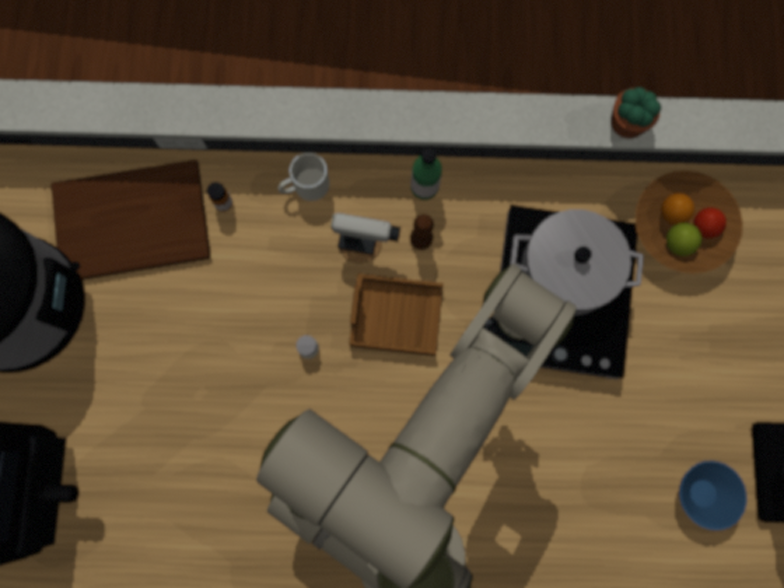

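```bash
python3 -c "
from rig import env
print(env.close_job())"
```

```text
the job is handed in; nothing more can be done
None
```

The job is done and handed in at about 64 s of the 208 s allowed; `env.close_job()` gives no verdict, so I can't confirm a pass.

**What I did**
- I found three loose pieces of corn and put them on the tray with the two already there, making five.
- I held the thermometer 58° below level, 24 cm from the pan floor, for more than 2 s. By the measured arm pose it was aimed within 1 mm of the floor's centre as I had estimated it. I then stood it back on its coaster.
- I tipped the tray to 60° over the pan. All five pieces went in, with none missing.
- I set the empty tray back level on the counter, seated the lid, and pressed the timer button to its stop once. The wrist force rose to about 21 N at the stop, which is also how I know it bottomed out.

**Last checks**
- **Pan and lid:** the pictures showed all five pieces in the pan before the lid went on. The lid fits to within about 3 mm of the pan's centre in each camera. The two cameras differ from each other by about 3 mm.
- **Thermometer:** it stands upright, an estimated 4 to 6 mm from the coaster's centre.
- **Rest of the counter:** the tray is level, and the pepper mill and salt jar look unmoved. The gripper is clear of everything.
- **Timer button:** I did not measure that it had sprung back up. It only looks up in the last picture, with nothing touching it.

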